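# Clear the frame jig and stand the bars in the rack

### The job

Clear the frame-jig bench: use the brass drift to push the stuck plug out of the jig block, through the access hole in the block's back, and put the plug in the small empty yellow bin beside the block. Then lean the drift and every steel bar side by side in the rack, each square to the board, with its foot on the base plate against the stop strip and its top resting against the board. Leave the other things on the bench where they are.

Things in the scene. Friction and masses are not known exactly. Their poses are not given: they have to be found in the camera images.
- rack: fixed leaning rack: 6 mm steel base plate, low steel stop strip in front (12 mm thick, top at z = 22 mm), upright plywood board behind, parallel to it. Origin at bench level, midway along the strip's face that looks to the board. x points from strip to board, y along the strip (-160 to 160 mm), z up
- rack_board (a point): foot of the board's face, midway along it: x = 175 mm, z = 6 mm (top of the base plate) in the rack's frame; the board's top is at z = 250 mm. A bar or the drift leaning properly stands about 48 degrees above the horizontal, its centre at x = 88, z = 102 mm in the rack's frame
- block: fixed steel jig block, 52 mm deep (x), 70 mm wide (y), 72 mm tall, with 8 mm high feet at its sides (to y = +-55 mm) and the head of a spring plunger on top (to z = 77 mm). Origin at bench level under its centre, z up. Its front face (x = +26 mm) has a 30 mm square pocket, 40 mm deep, centred at z = 45 mm, that holds the plug flush
- block_hole (a point): centre of the access hole (20 mm square) in the block's back face: x = -26, y = 0, z = 45 mm in the block's frame. It goes through the 12 mm back wall to the plug's back end at x = -14 mm. Pushing along the block's +x drives the plug out; the spring plunger grips it, so it takes up to about 8 N
- plug: aluminium plug, 40 x 28 x 28 mm, 90 g; origin at its centre, x along the 40 mm length. At first in the block's pocket, x the same way as the block's; pushed out by 40 mm it drops on the bench close in front of the block, standing or lying
- drift: drift: brass rod 250 mm long, 12 mm across, with a square black grip 60 mm long and 22 x 22 mm at its middle, 250 g. Origin at its centre, x along the rod; both ends are alike. Lies on the bench at first
- drift_p (a point): centre of the drift's end at x = +125 mm
- drift_n (a point): centre of the drift's end at x = -125 mm
- bin: small empty yellow open bin, loose, standing beside the block, 110 x 110 mm outside, 35 mm tall, walls 4 mm, 400 g; origin under its centre, z up
- bin_in (a point): centre of the bin's inner floor
- bar_a: steel box-section bar, 240 x 20 x 20 mm, 250 g, lying on the bench at first; may be absent. Origin at its centre, x along its length; both ends and all four sides are alike.
- bar_b: steel box-section bar, 240 x 20 x 20 mm, 250 g, lying on the bench at first; may be absent. Origin at its centre, x along its length; both ends and all four sides are alike.
- bar_c: steel box-section bar, 240 x 20 x 20 mm, 250 g, lying on the bench at first; may be absent. Origin at its centre, x along its length; both ends and all four sides are alike.
- bar_d: steel box-section bar, 240 x 20 x 20 mm, 250 g, lying on the bench at first; may be absent. Origin at its centre, x along its length; both ends and all four sides are alike.
- jar: small jar with a lid, 60 mm across, 65 mm tall; not part of the job
- mug: dark steel mug, 80 mm across, 90 mm tall; not part of the job
- can: drinks-size can, 64 mm across, 90 mm tall; not part of the job
- tape: roll of blue tape lying flat, 90 mm across, 24 mm tall; not part of the job
- screwdriver: screwdriver lying on the bench; not part of the job

How it is judged:
By the outcome, as a careful person would: the job done as asked, in the order asked, and still so for the second after the job is handed in, with the robot touching nothing.
Of bar_a, bar_b, bar_c, bar_d only 3 to 4 are there at a start; the rules pass over those that are not, and their reading is None.
At some moment in a run one of bin may be knocked a few centimetres aside while the robot is not near it.
Once in a run the grip may slacken for a moment while it holds something.
It also fails if it takes over 210 s, if anything falls off the work surface, if the arm or the gripper's body presses on something with over 40 N, if the wrist force passes 120 N, or if a joint passes its speed limit or range.

### The arm

A 6-joint arm with a two-finger parallel gripper is mounted at the origin on the work surface. World frame = base frame: x ahead of the robot, y to its left, z up, the work surface at z = 0. Lengths are in mm, angles in rad, forces in N, time in s.
With the tool pointing down it reaches from about 350 to 775 mm from the base axis. Payload 7.3 kg.
Tool frame: the origin (TCP) lies midway between the tips of the shut fingers; the grasp point (between the pads) lies 19 mm behind it (grip_depth is the distance from the TCP to the grasp point, in mm); z points along the fingers, y is the direction in which the jaws open and shut (so a half turn about z gives the same grasp; the last joint's range is limited). The gripper opens to 92 mm and grips with 3 to 60 N. Pads are 19 mm wide; open, the fingers measure 130 mm over their backs; the gripper's body (75 mm by 190 mm) begins 47 mm behind the grasp point.
Start: joints at [-1.347, 0.342, 1.524, -0, 1.275, -0.146], TCP at [189.773, -489.521, 226.741] pointing down, gripper open.
Joint ranges: [-2.53, 2.53], [-0.77, 2.02], [0.04, 2.7], [-1, 4.14], [0.28, 2.66], [-3.11, 3.11]. Speed limits (rad/s): [2.57, 2.57, 3.14, 3.14, 3.14, 3.14].

### API

Orientations are given as [roll, pitch, yaw] about the fixed x, y, z axes, in that order (R = Rz(yaw) Ry(pitch) Rx(roll)).
In Python, from plant import get_obs, capture, close_job, spot_in, silhouettes, mark_of, grip_depth gives the robot as it stands.
- The arm moves only by the tool servo_tool, never from a script. Its arguments are lists of equal length, an entry for each row: "slide": the shift along the tool's x, y, z normalised to -1 to 1, where 1 is 20 cm, a list of three; "rot": the turn, a rotation vector about the tool's x, y, z normalised to -1 to 1, where 1 is pi rad, a list of three; "claw": the finger opening in mm, from 0 to 91.8. A call has 1 to 5 rows; each row is the pose to reach, as a shift and turn from the pose commanded when the call began, along the tool's axes at that moment, turning the shorter way round; what a row does not reach only later rows make up. A row lasts 1/8 s, in which the tool goes at most 62.5 mm and 10.7 degrees, less where a joint would pass 70% of its speed; a pose out of reach is approached as far as the arm can. A call with a number of a shift or a turn outside -1 to 1 is refused whole. A call with a gripper value outside its range is refused whole. The fingers move at their own pace and stop on an object; the grip force is fixed at half the most. Time passes only in rows, so rows that repeat a pose let the fingers close. It gives the time, the measured TCP pose, the force and the opening at its end, in the units of the state.
- get_obs(): the state, without advancing time (a new reading comes with each control period).
- capture(name): name is "scene" or "top"; returns a dict with "frame" (400x640x3 uint8, red, green, blue), "depth" (400x640 float32, mm along the optical axis (not along the pixel's ray), 0 where there is no reading), "vertical_fov" (degrees; the focal length in pixels is half the picture's height over the tangent of half this angle, whatever the lens; pixels are square), "cx", "cy" (the principal point, pixels), "position" and "rotation" of the camera in the world. Camera axes: x right, y down, z forward; pixel columns grow to the right and rows downward; lengths in mm; the calibration is good to about 2 mm. A picture is of the moment at which its call begins.
- close_job(): hands the job in, once; it reports no verdict.
Trained networks look in the newest picture that a camera, given by its name, has taken for a name from the list of things; names that differ only in an ending like _2 or _b are one class to them, and where a whole thing is asked for, a point or a joint stands for the part that bears it (a point fixed in the world has none). Each returns a list of dicts, best first, with "confidence" (0 to 1); they miss things now and then, are a little off and sometimes report something else, mostly with a low value. They report only what shows in the picture. A call takes as long as a camera call.
- spot_in(query, camera): "box" ([left, top, right, bottom] in pixels, round what is visible of it).
- silhouettes(query, camera): "pixels" (400x640 bool, what is visible of it) and "box" ([left, top, right, bottom] in pixels, round what is visible of it).
- mark_of(query, camera): "xy" ([column, row] in pixels: a listed point, or the origin of a listed thing).
The state is a dict: "time": time; "joint_positions": joint angles; "dq": joint speeds; "tau": joint torques, N m; "tool_pos": TCP position; "tcp_rot": TCP orientation; "contact_force": force on the tool from outside, world axes, zero at the start; "moment": the same for the moment, N m; "grip_width": finger opening in mm.
Only numpy, scipy, OpenCV 4.12 (cv2) and the standard library are available. Lean on these libraries where they do the work, as an engineer would, in place of code of your own. Each camera call takes 0.05 s, during which the arm holds its last target. There are 200 camera calls.

## Working session

There is one attempt and no reset: what is moved stays moved. The work goes in short steps, Python scripts to look and compute and a tool call to move; the robot and the scene stay as the last step left them, time stands still between calls to the robot, and variables do not carry over. Pictures are saved under pics/ and viewed, about 12 in all and at most 16, crops included, and the job is handed in when it is done.

Besides the shell and the picture viewer there is one more tool, called after "Call:" in YAML: its name, and indented under it one key for each argument. servo_tool: Moves the arm, as the interface text tells. Scaled input: -1 to 1 covers 20 cm each way for a shift and pi rad each way for a turn. Its arguments: {"type":"object","properties":{"slide":{"type":"array","items":{"type":"array","items":{"type":"number"}}},"rot":{"type":"array","items":{"type":"array","items":{"type":"number"}}},"claw":{"type":"array","items":{"type":"number"}}},"required":["slide","rot","claw"]}

```bash
ls; mkdir -p pics
cat > h.py <<'E'
import numpy as np, cv2
from plant import *
from scipy.spatial.transform import Rotation as R
def K(c):
    f=200/np.tan(np.radians(c["vertical_fov"])/2); return f
def cloud(c):
    f=K(c); d=c["depth"]; v,u=np.mgrid[0:400,0:640]
    P=np.stack([(u-c["cx"])/f*d,(v-c["cy"])/f*d,d],-1)
    Rm=np.array(c["rotation"]); 
    if Rm.shape!=(3,3): Rm=R.from_euler('xyz',Rm).as_matrix()
    W=P@Rm.T+np.array(c["position"]); W[d<=0]=np.nan
    return W
def ray(c,xy,z):
    f=K(c);Rm=np.array(c["rotation"])
    if Rm.shape!=(3,3): Rm=R.from_euler('xyz',Rm).as_matrix()
    r=Rm@np.array([(xy[0]-c["cx"])/f,(xy[1]-c["cy"])/f,1]);p=np.array(c["position"])
    return p+r*(z-p[2])/r[2]
def save(c,n): cv2.imwrite('pics/'+n+'.png',cv2.cvtColor(c["frame"],cv2.COLOR_RGB2BGR))
def move(tp,rpy=None):
    "needed shift (tool axes, /200) and rotvec/pi from measured pose to target"
    o=get_obs();Rt=R.from_euler('xyz',o["tcp_rot"])
    s=Rt.inv().apply(np.array(tp)-o["tool_pos"])/200
    r=(Rt.inv()*R.from_euler('xyz',rpy)).as_rotvec()/np.pi if rpy is not None else np.zeros(3)
    print('slide',s.round(4),'rot',r.round(4))
E
python3 - <<'E'
from h import *
o=get_obs();print(o)
for n in("scene","top"):
    c=capture(n);save(c,n+"0");print(n,c["vertical_fov"],c["cx"],c["cy"],c["position"],c["rotation"])
    W=cloud(c)
    for q in["rack","block","plug","drift","bin","bar_a","jar","mug","can","tape","screwdriver"]:
        for s in silhouettes(q,n)[:5]:
            if s["confidence"]<.3: continue
            w=W[s["pixels"]];w=w[~np.isnan(w[:,0])]
            print(q,round(s["confidence"],2),[int(b) for b in s["box"]],np.median(w,0).round() if len(w) else None, len(w))
E
```

```text
pics
{'time': 0.0, 'joint_positions': array([-1.34700413e+00,  3.42737660e-01,  1.52501073e+00, -2.10001896e-05,
        1.27541140e+00, -1.46021276e-01]), 'dq': array([ 7.71151362e-05,  8.82292727e-04, -6.72570279e-04,  2.25064652e-03,
       -1.18923907e-03,  1.29369649e-03]), 'tau': array([-1.18080094e-03, -4.31246817e+01, -2.44216669e+01,  7.16469996e-02,
        5.60376188e-02, -1.21713188e-04]), 'tool_pos': array([ 189.66925229, -489.10198851,  226.03941221]), 'tcp_rot': array([-3.14003927e+00, -2.08155748e-04,  3.69819436e-01]), 'contact_force': array([-1.17623377, -0.37489149, -0.7083708 ]), 'moment': array([0.04065039, 0.03315305, 0.03452325]), 'grip_width': 91.77851374269518}
scene 57.28596306691044 319.5317569468665 201.95467689660435 [1242.7682166  -518.70619697  639.20789798] [-2.14543579  0.02210259  0.95924893]
rack 0.63 [336, 103, 465, 228] [551. 339.  74.] 9792
block 0.82 [200, 230, 249, 274] [ 544. -334.   51.] 1158
plug 0.46 [222, 250, 232, 264] [ 549. -329.   48.] 106
drift 0.55 [251, 193, 318, 219] [403. -78.  17.] 305
drift 0.44 [202, 231, 250, 274] [ 544. -334.
[... 1219 characters left out ...]
in 0.47 [156, 122, 269, 253] [522. 303.  10.] 10782
bar_a 0.69 [296, 144, 374, 159] [658. -64.  20.] 559
bar_a 0.59 [296, 189, 378, 197] [531. -70.  20.] 591
bar_a 0.56 [294, 164, 373, 176] [594. -66.  20.] 565
bar_a 0.55 [294, 209, 375, 223] [462. -60.  20.] 623
jar 0.78 [323, 102, 341, 124] [770. -61.  63.] 386
jar 0.73 [177, 272, 202, 294] [269. 341.  89.] 490
mug 0.95 [355, 102, 394, 140] [ 754. -192.   40.] 867
mug 0.58 [403, 178, 443, 202] [ 520. -318.   70.] 722
mug 0.56 [293, 165, 377, 175] [594. -60.  19.] 665
tape 0.58 [382, 239, 419, 266] [ 344. -260.   24.] 256
screwdriver 0.79 [245, 117, 304, 125] [755.  84.  22.] 325
screwdriver 0.61 [405, 180, 440, 201] [ 521. -319.   69.] 763
```

Run:
```python
import cv2
t=cv2.imread('pics/top0.png');cv2.imwrite('pics/t0z.png',cv2.resize(t[90:310,140:500],None,fx=2.2,fy=2.2,interpolation=cv2.INTER_CUBIC))
s=cv2.imread('pics/scene0.png');cv2.imwrite('pics/s0z.png',cv2.resize(s[90:320,130:480],None,fx=2.2,fy=2.2,interpolation=cv2.INTER_CUBIC))
```

```text
(no output)
```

View pics/t0z.png

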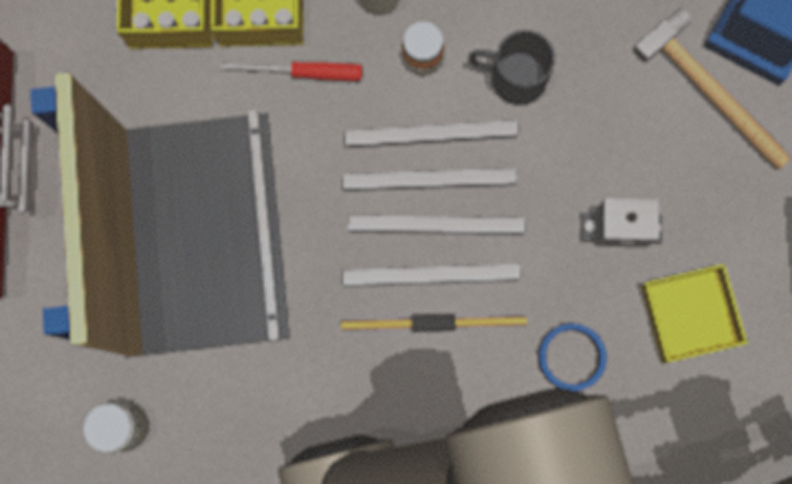

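View pics/s0z.png

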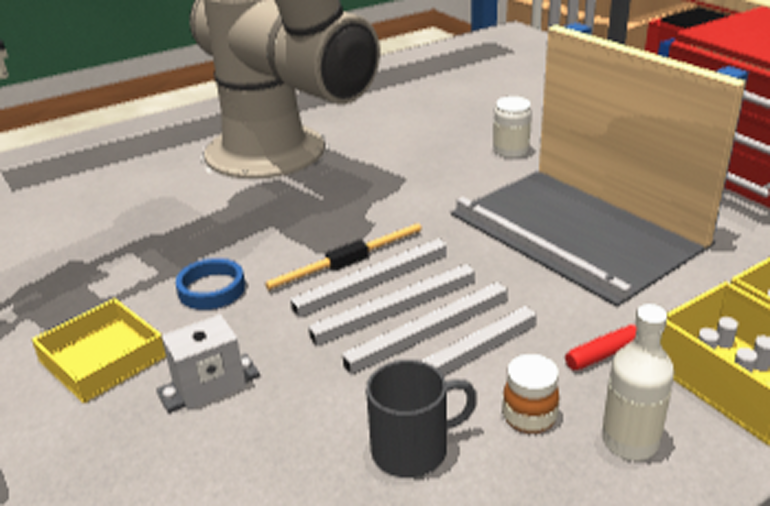

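Top view: four bars and the drift lie along world y. The rack is on the left with its board toward +y, the block is at the right at (632,218), and the bin is at (693,312). The scene view shows the block's +x side with the plug-like square at about (208,370).

```bash
cat > m.py <<'E'
from h import *
def best(q,cam,near,W,tol=80,n=1):
    out=[]
    for s in silhouettes(q,cam):
        w=W[s["pixels"]];w=w[~np.isnan(w[:,0])]
        if len(w)<30: continue
        if np.linalg.norm(np.median(w,0)[:2]-near)<tol: return s["pixels"],s["confidence"]
    return None,0
def fitrect(c,m,z):
    ys,xs=np.nonzero(m)
    g=np.array([ray(c,p,z)[:2] for p in np.c_[xs,ys]],np.float32)
    (cx,cy),(w,h),a=cv2.minAreaRect(g)
    g0=g.mean(0);u,s,vt=np.linalg.svd(g-g0,full_matrices=False)
    return g0.round(1),(round(cx,1),round(cy,1)),(round(w),round(h)),np.degrees(np.arctan2(vt[0][1],vt[0][0]))%180
def main():
  for n in("top","scene"):
    c=capture(n);W=cloud(c)
    for q,near,z in[("drift",(400,-67),12),("bar_a",(658,-64),20),("bar_a",(594,-66),20),("bar_a",(531,-70),20),("bar_a",(462,-66),20),("bin",(403,-416),20)]:
        m,cf=best(q,n,near,W,35 if q!="bin" else 60)
        if m is None: print(n,q,near,'none');continue
        print(n,q,near,round(cf,2),*fitrect(c,m,z))
if __name__=="__main__": main()
E
python3 m.py
python3 - <<'E'
from h import *
import glob
W=[];
for n in("top","scene"):
    c=capture(n);w=cloud(c);W.append(w[~np.isnan(w).any(-1)])
    if n=="scene":
        f=cv2.cvtColor(c["frame"],cv2.COLOR_RGB2BGR)[220:285,190:260];d=c["depth"][220:285,190:260]
        cv2.imwrite('pics/blk.png',cv2.resize(f,None,fx=8,fy=8,interpolation=cv2.INTER_CUBIC))
for nm,w in zip(("top","scene"),W):
    b=w[(w[:,2]>60)&(w[:,2]<235)&(w[:,0]>330)&(w[:,0]<720)&(w[:,1]>280)&(w[:,1]<420)]
    # robust plane y = a x + b z + c
    k=np.ones(len(b),bool)
    for _ in range(8):
        A=np.c_[b[k][:,0],b[k][:,2],np.ones(k.sum())];p=np.linalg.lstsq(A,b[k][:,1],rcond=None)[0]
        r=b[:,1]-np.c_[b[:,0],b[:,2],np.ones(len(b))]@p;k=abs(r)<max(3,1.5*r[k].std())
    print(nm,'board y=%.4f x + %.4f z + %.1f'%tuple(p),k.sum(),len(b),r[k].std(),'x range',np.percentile(b[k][:,0],[0.5,99.5]),'z',np.percentile(b[k][:,2],[1,99]))
    t=w[(w[:,2]>16)&(w[:,2]<28)&(w[:,1]>150)&(w[:,1]<240)&(w[:,0]>330)&(w[:,0]<720)]
    print('strip',len(t),t.mean(0).round(1),t.min(0).round(),t.max(0).round(),np.polyfit(t[:,0],t[:,1],1))
    g=w[(w[:,2]>64)&(w[:,2]<76)&(abs(w[:,0]-530)<60)&(abs(w[:,1]+330)<60)]
    print('blk top',len(g),g.mean(0).round(1),cv2.minAreaRect(g[:,:2].astype(np.float32)))
    g=w[(w[:,2]>15)&(w[:,2]<64)&(w[:,0]>535)&(w[:,0]<580)&(abs(w[:,1]+330)<32)]
    if len(g)>50: print('face',len(g),np.polyfit(g[:,1],g[:,0],1),g.mean(0))
E
```

```text
top drift (400, -67) 0.78 [397.8 -73.5] (398.1, -65.6) (23, 247) 89.96617
top bar_a (658, -64) 0.67 [658.5 -67.3] (657.8, -68.0) (27, 238) 92.39265
top bar_a (594, -66) 0.79 [594.8 -63.7] (594.5, -64.5) (23, 240) 90.73366
top bar_a (531, -70) 0.9 [530.8 -77.1] (530.8, -73.2) (234, 21) 87.68259
top bar_a (462, -66) 0.91 [461.6 -59.4] (461.3, -62.5) (23, 239) 90.67837
top bin (403, -416) 0.88 [ 401.2 -412.8] (401.7, -412.8) (111, 118) 103.63417
scene drift (400, -67) 0.65 [396.  -66.5] (396.1, -61.9) (50, 250) 90.923775
scene bar_a (658, -64) 0.74 [665.5 -37.6] (666.9, -29.8) (42, 164) 93.11053
scene bar_a (594, -66) 0.97 [603.3 -78.2] (602.7, -67.9) (43, 248) 90.675995
scene bar_a (531, -70) 0.62 [539.5 -89.7] (538.2, -80.1) (242, 48) 87.63645
scene bar_a (462, -66) 0.88 [471.7 -73.6] (471.5, -67.8) (42, 249) 91.282486
scene bin (403, -416) 0.85 [ 401.8 -414.2] (397.5, -411.7) (156, 124) 177.02849
top board y=0.0946 x + 0.0003 z + 294.8 2047 2143 0.7175206704595163 x range [363.8200335  677.43309496] z [ 62.70090909 233.51222679]
strip 386 [545.1 164.8  22.3] [381. 151.  16.] [698. 235.  28.] [9.02488385e-02 1.15650030e+02]
blk top 390 [ 523.  -325.7   71.9] ((523.7510375976562, -326.1991271972656), (70.19062042236328, 53.91128921508789), 86.58787536621094)
scene board y=0.0935 x + 0.0020 z + 295.3 3953 4498 1.438668501212743 x range [365.08646328 680.17890809] z [ 62.00274047 233.60879766]
strip 339 [573.9 165.1  22.2] [378. 150.  16.] [699. 186.  28.] [8.59926225e-02 1.15771586e+02]
blk top 463 [ 528.2 -329.    72.8] ((523.0397338867188, -327.3298645019531), (70.22344970703125, 56.66828155517578), 86.79592895507812)
face 414 [5.18517764e-02 5.65520886e+02] [ 548.38638154 -330.45163827   40.16170091]
```

View pics/blk.png

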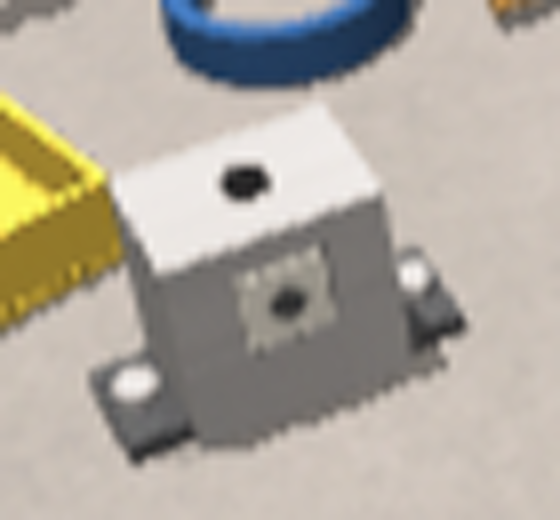

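Confirmed: the plug front faces +x, so I push from the robot side. Next I build a planner and locate the drift's black grip.

```bash
cat > p.py <<'E'
from h import *
import json,sys,os
def pose(psi,tilt=0,ax='x'):
    "tool down with yaw psi (deg), then tilted about world-horizontal tool-y axis by tilt deg"
    Rm=R.from_euler('xyz',[np.pi,0,np.radians(psi)])
    return Rm*R.from_rotvec([0,-np.radians(tilt),0])
def cur():
    o=get_obs();return np.array(o["tool_pos"]),R.from_euler('xyz',o["tcp_rot"])
def plan(legs,start=None):
    "legs: (pos,psi,tilt). start: commanded pose, else last plan's end"
    if start=="meas": p,r=cur()
    elif start: p,r=np.array(start[0],float),pose(*start[1:])
    else:
        d=json.load(open('cmd.json'));p=np.array(d['p']);r=R.from_quat(d['q'])
    for i,l in enumerate(legs):
        s=(r.inv().apply(np.array(l[0],float)-p)/200).round(3); w=((r.inv()*pose(*l[1:])).as_rotvec()/np.pi).round(4)
        n=max(np.linalg.norm(s)*200/62.5,np.linalg.norm(w)*180/10.7)
        print(i,l,'slide',s.tolist(),'rot',(w+0.).tolist(),'rows>=%.2f'%n,'!!' if n>4.9 or abs(s).max()>1 else '')
        p=p+r.apply(s*200);r=r*R.from_rotvec(w*np.pi)
    json.dump(dict(p=p.tolist(),q=r.as_quat().tolist()),open('cmd.json','w'))
E
python3 - <<'E'
from p import *
c=capture("top");f=c["frame"][225:246,290:385].astype(int).sum(-1)
m=np.zeros((400,640),bool);m[225:246,290:385]=f<170
n,l,st,ce=cv2.connectedComponentsWithStats(m.astype(np.uint8))
for i in range(1,n):
    if st[i][4]>20: print(st[i],ce[i],ray(c,ce[i],20),ray(c,st[i][:2],22),ray(c,st[i][:2]+st[i][2:4],22))
plan([((270,-320,226),50),((370,-150,200),80),((398,-66,100),90),((398,-66,30),90)],((189.77,-489.52,226.74),21.19))
E
```

```text
0 ((270, -320, 226), 50) slide [0.68, -0.645, 0.004] rot [0.0, 0.0, -0.1601] rows>=3.00 
1 ((370, -150, 200), 80) slide [0.973, -0.163, 0.13] rot [0.0, 0.0, -0.1666] rows>=3.18 
2 ((398, -66, 100), 90) slide [0.438, 0.065, 0.5] rot [0.0, 0.0, -0.0556] rows>=2.14 
3 ((398, -66, 30), 90) slide [0.0, -0.0, 0.35] rot [0.0, 0.0, 0.0] rows>=1.12
```

Call:
servo_tool:
  slide:
    - [0.68,-0.645,0.004]
    - [0.68,-0.645,0.004]
    - [0.68,-0.645,0.004]
    - [0.68,-0.645,0.004]
    - [0.68,-0.645,0.004]
  rot:
    - [0,0,-0.1601]
    - [0,0,-0.1601]
    - [0,0,-0.1601]
    - [0,0,-0.1601]
    - [0,0,-0.1601]
  claw: [60,60,60,60,60]

```text
time: 2.68
tool_pos: [270.2, -320.6, 226.3]
tcp_rot: [3.14, 0.001, 0.873]
contact_force: [-0.6, 0.0, -0.1]
grip_width: 60.1
```

Run:
```python
from h import *
c=capture("top");f=c["frame"].astype(int)
print(f[230:243,328:346].sum(-1).tolist()[6])
hsv=cv2.cvtColor(c["frame"],cv2.COLOR_RGB2HSV)
row=f[236,285:390]; print([tuple(x) for x in row[::4]])
m=np.zeros((400,640),np.uint8);m[227:246,320:355]=f[227:246,320:355].sum(-1)<250
ys,xs=np.nonzero(m);print(len(xs),xs.min(),xs.max(),ys.min(),ys.max(),ray(c,(xs.mean(),ys.mean()),20))
print(ray(c,(336.8,236.4),20),mark_of("drift","top")[:2],[ray(c,q["xy"],11) for q in mark_of("drift","top")[:1]])
```

```text
[226, 208, 213, 217, 225, 216, 226, 226, 222, 211, 219, 214, 221, 213, 218, 213, 217, 206]
[(np.int64(143), np.int64(138), np.int64(133)), (np.int64(146), np.int64(141), np.int64(138)), (np.int64(142), np.int64(136), np.int64(135)), (np.int64(159), np.int64(138), np.int64(86)), (np.int64(161), np.int64(139), np.int64(85)), (np.int64(163), np.int64(141), np.int64(85)), (np.int64(165), np.int64(142), np.int64(86)), (np.int64(173), np.int64(151), np.int64(88)), (np.int64(176), np.int64(156), np.int64(92)), (np.int64(176), np.int64(158), np.int64(90)), (np.int64(176), np.int64(161), np.int64(87)), (np.int64(71), np.int64(68), np.int64(69)), (np.int64(74), np.int64(71), np.int64(71)), (np.int64(72), np.int64(69), np.int64(70)), (np.int64(73), np.int64(71), np.int64(69)), (np.int64(69), np.int64(68), np.int64(69)), (np.int64(180), np.int64(162), np.int64(86)), (np.int64(179), np.int64(161), np.int64(86)), (np.int64(179), np.int64(162), np.int64(88)), (np.int64(176), np.int64(157), np.int64(84)), (np.int64(177), np.int64(159), np.int64(87)), (np.int64(178), np.int64(162), np.int64(89)), (np.int64(177), np.int64(161), np.int64(90)), (np.int64(177), np.int64(161), np.int64(88)), (np.int64(145), np.int64(140), np.int64(136)), (np.int64(145), np.int64(139), np.int64(136)), (np.int64(144), np.int64(140), np.int64(135))]
130 327 346 233 240 [396.9848292  -65.33823747  20.        ]
[396.12471787 -66.22417771  20.        ] [{'xy': [378.0, 235.0], 'confidence': 0.91}, {'xy': [335.0, 233.8], 'confidence': 0.82}] [array([ 398.42281573, -188.74589477,   11.        ])]
```

Call:
servo_tool:
  slide:
    - [0.973,-0.163,0.13]
    - [0.973,-0.163,0.13]
    - [0.973,-0.163,0.13]
    - [0.973,-0.163,0.13]
    - [0.973,-0.163,0.13]
  rot:
    - [0,0,-0.1666]
    - [0,0,-0.1666]
    - [0,0,-0.1666]
    - [0,0,-0.1666]
    - [0,0,-0.1666]
  claw: [60,60,60,60,60]

```text
time: 3.45
tool_pos: [370.2, -150.6, 199.8]
tcp_rot: [-3.141, 0.0, 1.396]
contact_force: [0.4, -0.6, -0.3]
grip_width: 59.7
```

Call:
servo_tool:
  slide:
    - [0.438,0.065,0.5]
    - [0.438,0.065,0.5]
    - [0.438,0.065,0.5]
    - [0.438,0.065,0.5]
  rot:
    - [0,0,-0.0556]
    - [0,0,-0.0556]
    - [0,0,-0.0556]
    - [0,0,-0.0556]
  claw: [60,60,60,60]

```text
time: 3.95
tool_pos: [398.3, -67.6, 100.1]
tcp_rot: [-3.142, 0.001, 1.569]
contact_force: [-1.1, -0.1, -0.2]
grip_width: 60.3
```

Call:
servo_tool:
  slide:
    - [0,0,0.25]
    - [0,0,0.35]
    - [0,0,0.35]
  rot:
    - [0,0,0]
    - [0,0,0]
    - [0,0,0]
  claw: [60,60,60]

```text
time: 4.32
tool_pos: [398.2, -67.7, 30.1]
tcp_rot: [-3.141, 0.0, 1.568]
contact_force: [-0.3, 0.5, -0.4]
grip_width: 60.3
```

Call:
servo_tool:
  slide:
    - [0.01,0,0.12]
    - [0.01,0,0.12]
    - [0.01,0,0.12]
  rot:
    - [0,0,0]
    - [0,0,0]
    - [0,0,0]
  claw: [60,60,60]

```text
time: 4.7
tool_pos: [399.0, -64.9, 7.3]
tcp_rot: [3.139, 0.001, 1.57]
contact_force: [0.0, -0.1, -0.1]
grip_width: 60.2
```

Call:
servo_tool:
  slide:
    - [0,0,0]
    - [0,0,0]
    - [0,0,0]
    - [0,0,0]
    - [0,0,0]
  rot:
    - [0,0,0]
    - [0,0,0]
    - [0,0,0]
    - [0,0,0]
    - [0,0,0]
  claw: [15,15,15,15,15]

```text
time: 5.32
tool_pos: [398.1, -64.0, 5.9]
tcp_rot: [-3.142, 0.0, 1.571]
contact_force: [-1.3, 0.5, 1.2]
grip_width: 22.1
```

Run:
```python
from p import *
o=get_obs();print(o["tool_pos"],o["grip_width"],o["contact_force"])
plan([((398,-66,120),90),((375,-200,120),45),((347,-317,110),-3.2),((347,-317,60),-3.2)],((398,-66,6),90))
```

```text
[398.06797261 -64.00664728   5.93340778] 22.11373038918289 [-1.25182528  0.51488306  1.23938819]
0 ((398, -66, 120), 90) slide [0.0, 0.0, -0.57] rot [0.0, 0.0, 0.0] rows>=1.82 
1 ((375, -200, 120), 45) slide [-0.67, -0.115, -0.0] rot [0.0, 0.0, 0.25] rows>=4.21 
2 ((347, -317, 110), -3.2) slide [-0.513, 0.315, 0.05] rot [0.0, 0.0, 0.2678] rows>=4.51 
3 ((347, -317, 60), -3.2) slide [-0.0, -0.0, 0.25] rot [0.0, 0.0, 0.0] rows>=0.80
```

Call:
servo_tool:
  slide:
    - [0,0,-0.25]
    - [0,0,-0.5]
    - [0,0,-0.57]
  rot:
    - [0,0,0]
    - [0,0,0]
    - [0,0,0]
  claw: [15,15,15]

```text
time: 5.7
tool_pos: [399.2, -64.4, 122.3]
tcp_rot: [3.138, 0.002, 1.571]
contact_force: [-0.3, 0.5, -2.9]
grip_width: 21.8
```

Call:
servo_tool:
  slide:
    - [-0.15,-0.03,0]
    - [-0.3,-0.05,0]
    - [-0.45,-0.08,0]
    - [-0.6,-0.1,0]
    - [-0.67,-0.115,0]
  rot:
    - [0,0,0.055]
    - [0,0,0.11]
    - [0,0,0.165]
    - [0,0,0.22]
    - [0,0,0.25]
  claw: [15,15,15,15,15]

```text
time: 6.32
tool_pos: [374.5, -199.2, 119.5]
tcp_rot: [-3.141, 0.0, 0.78]
contact_force: [0.6, 0.3, -2.7]
grip_width: 21.9
```

Call:
servo_tool:
  slide:
    - [-0.12,0.07,0]
    - [-0.24,0.14,0.02]
    - [-0.36,0.22,0.04]
    - [-0.48,0.29,0.05]
    - [-0.513,0.315,0.05]
  rot:
    - [0,0,0.057]
    - [0,0,0.114]
    - [0,0,0.171]
    - [0,0,0.228]
    - [0,0,0.2678]
  claw: [15,15,15,15,15]

```text
time: 6.95
tool_pos: [346.3, -316.2, 109.2]
tcp_rot: [-3.141, 0.001, -0.062]
contact_force: [-0.1, 0.4, -2.2]
grip_width: 21.6
```

Call:
servo_tool:
  slide:
    - [0,0,0.15]
    - [0,0,0.25]
    - [0,0,0.25]
    - [0,0,0.25]
  rot:
    - [0,0,0]
    - [0,0,0]
    - [0,0,0]
    - [0,0,0]
  claw: [15,15,15,15]

```text
time: 7.45
tool_pos: [347.3, -315.3, 60.3]
tcp_rot: [3.141, -0.0, -0.056]
contact_force: [0.0, -0.2, -2.2]
grip_width: 21.5
```

```bash
python3 - <<'E'
from p import *
o=get_obs();print(o["tool_pos"],np.degrees(o["tcp_rot"]),o["grip_width"],o["contact_force"])
for n,(a,b,e,f) in dict(top=(170,270,370,490),scene=(180,290,140,290)).items():
    c=capture(n)
    cv2.imwrite(f'pics/pre_{n}.png',cv2.resize(cv2.cvtColor(c["frame"],cv2.COLOR_RGB2BGR)[a:b,e:f],None,fx=5,fy=5,interpolation=cv2.INTER_CUBIC))
E
python3 -c "
import cv2,numpy as np
a=cv2.imread('pics/pre_top.png');b=cv2.imread('pics/pre_scene.png')
b=cv2.resize(b,None,fx=.8,fy=.8);a=cv2.resize(a,(600,500))[:300]
cv2.imwrite('pics/pre.png',np.vstack([a,b[:300]]))"
```

```text
[ 347.2611393  -315.29377364   60.31433499] [ 1.79983671e+02 -1.13063272e-02 -3.19761673e+00] 21.47648258125452 [ 0.02536875 -0.15336211 -2.1617038 ]
```

View pics/pre.png

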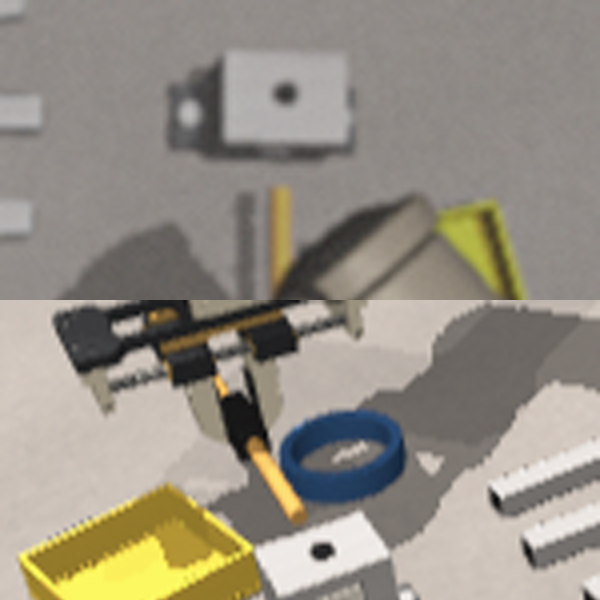

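```bash
cat > rod.py <<'E'
from p import *
def rod():
    o=get_obs();zr=o["tool_pos"][2]+5+5
    for n in("top","scene"):
        c=capture(n);W=cloud(c);h=cv2.cvtColor(c["frame"],cv2.COLOR_RGB2HSV).astype(int)
        m=(h[...,0]>12)&(h[...,0]<26)&(h[...,1]>90)&(h[...,2]>90)&(abs(W[...,2]-o["tool_pos"][2]-9)<10)&(W[...,0]>385)&(W[...,0]<560)&(W[...,1]>-345)&(W[...,1]<-290)
        w=W[m]; k=np.polyfit(w[:,0],w[:,1],1);print(n,m.sum(),'line y',k,'at472',np.polyval(k,472),'xmax',np.percentile(w[:,0],[98,100]),'zmean',w[:,2].mean(),'zmax by x',[round(float(np.percentile(w[(w[:,0]>a)&(w[:,0]<a+20)][:,2],90)),1) if ((w[:,0]>a)&(w[:,0]<a+20)).sum()>3 else None for a in(390,410,430,450,470)])
        ys,xs=np.nonzero(m);
        if n=="top":
            g=np.array([ray(c,p,zr)[:2] for p in np.c_[xs,ys]]);k=np.polyfit(g[:,0],g[:,1],1);print('  ray line',k,'at 470',np.polyval(k,470),'xmax',g[:,0].max())
        g=W[(abs(W[...,2]-72)<5)&(abs(W[...,0]-523)<45)&(abs(W[...,1]+327)<50)&(W[...,0]>490)]
        print('  blk',cv2.minAreaRect(g[:,:2].astype(np.float32)),g.mean(0))
rod()
E
python3 rod.py
```

```text
top 48 line y [-7.66187736e-02 -2.87026809e+02] at472 -323.1908697624098 xmax [467.11280963 467.6206699 ] zmean 71.84742468889064 zmax by x [None, 73.3, 75.0, 76.1, None]
  ray line [-8.12445875e-02 -2.85191773e+02] at 470 -323.376729358279 xmax 467.53122901579934
  blk ((523.4307861328125, -326.3504943847656), (70.00430297851562, 53.11899948120117), 86.15419006347656) [ 523.0290065  -325.55471111   72.34738928]
scene 99 line y [-4.60985102e-02 -3.02357283e+02] at472 -324.11577995237735 xmax [472.36531709 472.92045891] zmean 71.97661344999466 zmax by x [74.9, 74.4, 74.0, 74.5, 73.0]
  blk ((522.712890625, -326.8813171386719), (71.01692199707031, 56.8661003112793), 86.76348876953125) [ 526.91592526 -328.70475033   73.31643535]
```

Call:
servo_tool:
  slide:
    - [0,0,0.05]
    - [0,0,0.103]
    - [0,0,0.103]
    - [0,0,0.103]
  rot:
    - [0,0,0]
    - [0,0,0]
    - [0,0,0]
    - [0,0,0]
  claw: [15,15,15,15]

```text
time: 8.15
tool_pos: [347.1, -315.1, 39.1]
tcp_rot: [-3.141, 0.0, -0.056]
contact_force: [0.8, -0.1, -3.2]
grip_width: 22.0
```

Call:
servo_tool:
  slide:
    - [0.04,0,0]
    - [0.08,0,0]
    - [0.12,0,0]
    - [0.15,0,0]
    - [0.16,0,0]
  rot:
    - [0,0,0]
    - [0,0,0]
    - [0,0,0]
    - [0,0,0]
    - [0,0,0]
  claw: [15,15,15,15,15]

```text
time: 8.78
tool_pos: [379.5, -316.9, 39.3]
tcp_rot: [3.141, -0.0, -0.055]
contact_force: [0.1, -0.7, -3.0]
grip_width: 21.9
```

```bash
python3 rod.py; python3 -c "
from plant import *
o=get_obs();print(o['tool_pos'],o['contact_force'],o['moment'])"
```

```text
top 41 line y [-7.60070335e-02 -2.84781797e+02] at472 -320.6571164952136 xmax [497.56035273 497.64852436] zmean 49.619673726904075 zmax by x [None, None, None, 52.0, 54.7]
  ray line [-7.13869308e-02 -2.87070527e+02] at 470 -320.6223840786169 xmax 497.3299905515167
  blk ((523.6976318359375, -325.8701171875), (70.65272521972656, 53.2481575012207), 86.54048919677734) [ 523.45000567 -325.53098875   72.319514  ]
scene 57 line y [-4.25257474e-02 -3.03504120e+02] at472 -323.57627282424056 xmax [465.75096836 468.11214462] zmean 51.28695843012312 zmax by x [None, 53.5, 53.3, 53.2, None]
  blk ((522.51171875, -327.1005859375), (70.51085662841797, 55.98330307006836), 86.81172943115234) [ 526.97836713 -328.64275813   73.34275733]
[ 379.18304999 -316.85158497   39.26758248] [ 0.44374674 -0.55752962 -2.84027617] [ 0.03235052  0.00175976 -0.03316431]
```

Call:
servo_tool:
  slide:
    - [0.02,0,0]
    - [0.04,0,0]
    - [0.06,0,0]
    - [0.08,0,0]
    - [0.1,0,0]
  rot:
    - [0,0,0]
    - [0,0,0]
    - [0,0,0]
    - [0,0,0]
    - [0,0,0]
  claw: [15,15,15,15,15]

```text
time: 9.5
tool_pos: [398.9, -317.9, 39.2]
tcp_rot: [-3.141, 0.001, -0.056]
contact_force: [-5.6, 0.1, -2.2]
grip_width: 21.7
```

Call:
servo_tool:
  slide:
    - [0.03,0,0]
    - [0.06,0,0]
    - [0.08,0,0]
    - [0.1,0,0]
    - [0.1,0,0]
  rot:
    - [0,0,0]
    - [0,0,0]
    - [0,0,0]
    - [0,0,0]
    - [0,0,0]
  claw: [15,15,15,15,15]

```text
time: 10.12
tool_pos: [419.4, -319.2, 39.3]
tcp_rot: [3.141, -0.001, -0.056]
contact_force: [0.5, 0.1, -2.7]
grip_width: 21.2
```

Run:
```python
from p import *
o=get_obs();print(o["tool_pos"],np.degrees(o["tcp_rot"]),o["grip_width"],o["contact_force"])
c=capture("scene")
cv2.imwrite('pics/push.png',cv2.resize(cv2.cvtColor(c["frame"],cv2.COLOR_RGB2BGR)[190:290,150:270],None,fx=5,fy=5,interpolation=cv2.INTER_CUBIC))
```

```text
[ 419.41522711 -319.24834202   39.33186068] [ 1.79978904e+02 -2.86556212e-02 -3.18871758e+00] 21.223251369751903 [ 0.47835185  0.12713436 -2.69104629]
```

View pics/push.png

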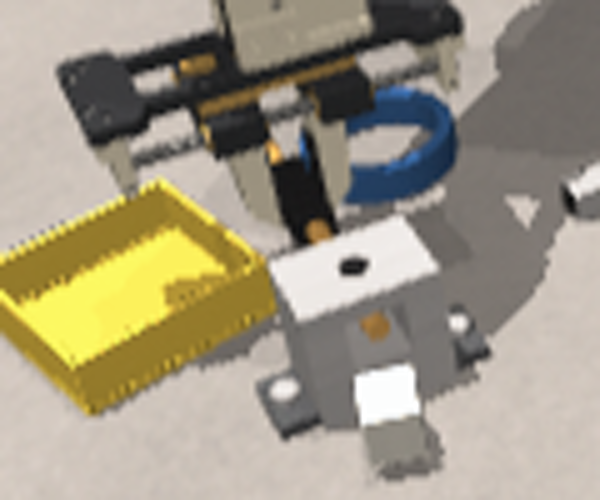

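The plug is out and standing on the bench in front of the block at about full-frame (230,274). Next I retract the drift and lay it back in its place.

Run:
```python
from p import *
plan([((344,-315,39.4),-3.2),((344,-315,110),-3.2),((375,-200,115),45),((398,-66,90),90),((398,-66,6.5),90),((398,-66,110),90)],((418.9,-319,39.4),-3.2))
c=capture("scene");W=cloud(c);g=W[(W[...,2]>8)&(W[...,2]<60)&(W[...,0]>552)&(W[...,0]<620)&(abs(W[...,1]+330)<50)]
print(len(g),g.mean(0),g.min(0),g.max(0));t=g[g[:,2]>np.percentile(g[:,2],97)-8];print('top',len(t),t.mean(0),cv2.minAreaRect(t[:,:2].astype(np.float32)))
c=capture("top");W=cloud(c);g=W[(W[...,2]>18)&(W[...,2]<60)&(W[...,0]>552)&(W[...,0]<620)&(abs(W[...,1]+330)<50)]
print(len(g),g.mean(0),np.percentile(g[:,2],[5,50,95]),cv2.minAreaRect(g[:,:2].astype(np.float32)))
```

```text
0 ((344, -315, 39.4), -3.2) slide [-0.375, 0.001, 0.0] rot [0.0, 0.0, 0.0] rows>=1.20 
1 ((344, -315, 110), -3.2) slide [-0.0, -0.0, -0.353] rot [0.0, 0.0, 0.0] rows>=1.13 
2 ((375, -200, 115), 45) slide [0.123, -0.583, -0.025] rot [0.0, 0.0, -0.2678] rows>=4.51 
3 ((398, -66, 90), 90) slide [0.555, -0.393, 0.125] rot [0.0, 0.0, -0.25] rows>=4.21 
4 ((398, -66, 6.5), 90) slide [-0.001, 0.0, 0.417] rot [0.0, 0.0, 0.0] rows>=1.33 
5 ((398, -66, 110), 90) slide [0.0, 0.0, -0.517] rot [0.0, 0.0, 0.0] rows>=1.65 
225 [ 583.40909466 -339.60284819   32.91212348] [ 552.15285954 -355.45925875    8.08648021] [ 594.81654206 -294.94384163   59.72261815]
top 121 [ 578.82465384 -337.89305229   41.93546875] ((566.8460083007812, -328.533203125), (32.356971740722656, 65.6650161743164), 49.64175033569336)
102 [ 572.48378626 -334.32878971   39.87022215] [26.91293373 40.88228226 45.92336394] ((572.9821166992188, -336.25018310546875), (28.586389541625977, 27.79747200012207), 71.85572052001953)
```

Call:
servo_tool:
  slide:
    - [-0.1,0,0]
    - [-0.2,0,0]
    - [-0.3,0,0]
    - [-0.375,0.001,0]
    - [-0.375,0.001,0]
  rot:
    - [0,0,0]
    - [0,0,0]
    - [0,0,0]
    - [0,0,0]
    - [0,0,0]
  claw: [15,15,15,15,15]

```text
time: 10.9
tool_pos: [343.4, -315.2, 39.5]
tcp_rot: [-3.141, 0.0, -0.057]
contact_force: [-0.4, -0.5, -1.9]
grip_width: 21.7
```

Call:
servo_tool:
  slide:
    - [0,0,-0.2]
    - [0,0,-0.353]
    - [0,0,-0.353]
  rot:
    - [0,0,0]
    - [0,0,0]
    - [0,0,0]
  claw: [15,15,15]

```text
time: 11.28
tool_pos: [345.7, -316.6, 111.9]
tcp_rot: [3.137, -0.004, -0.056]
contact_force: [1.0, -0.3, -2.5]
grip_width: 21.7
```

Call:
servo_tool:
  slide:
    - [0.03,-0.12,0]
    - [0.05,-0.24,-0.01]
    - [0.08,-0.36,-0.02]
    - [0.11,-0.48,-0.025]
    - [0.123,-0.583,-0.025]
  rot:
    - [0,0,-0.057]
    - [0,0,-0.114]
    - [0,0,-0.171]
    - [0,0,-0.228]
    - [0,0,-0.2678]
  claw: [15,15,15,15,15]

```text
time: 11.9
tool_pos: [375.2, -198.9, 113.7]
tcp_rot: [-3.14, 0.0, 0.791]
contact_force: [-0.0, -0.4, -2.3]
grip_width: 21.7
```

Call:
servo_tool:
  slide:
    - [0.12,-0.08,0]
    - [0.24,-0.16,0.03]
    - [0.36,-0.25,0.06]
    - [0.48,-0.34,0.09]
    - [0.555,-0.393,0.125]
  rot:
    - [0,0,-0.055]
    - [0,0,-0.11]
    - [0,0,-0.165]
    - [0,0,-0.22]
    - [0,0,-0.25]
  claw: [15,15,15,15,15]

```text
time: 12.52
tool_pos: [397.7, -64.5, 88.5]
tcp_rot: [-3.14, -0.001, 1.576]
contact_force: [0.1, -0.3, -2.8]
grip_width: 22.2
```

Call:
servo_tool:
  slide:
    - [0,0,0.2]
    - [0,0,0.3]
    - [0,0,0.38]
    - [0,0,0.417]
    - [0,0,0.417]
  rot:
    - [0,0,0]
    - [0,0,0]
    - [0,0,0]
    - [0,0,0]
    - [0,0,0]
  claw: [15,15,15,15,15]

```text
time: 13.15
tool_pos: [397.8, -65.8, 5.8]
tcp_rot: [-3.14, -0.0, 1.571]
contact_force: [-0.1, 0.2, -2.7]
grip_width: 21.8
```

Call:
servo_tool:
  slide:
    - [0,0,0.003]
    - [0,0,0.003]
    - [0,0,0.003]
  rot:
    - [0,0,0]
    - [0,0,0]
    - [0,0,0]
  claw: [50,50,50]

```text
time: 13.52
tool_pos: [398.3, -66.1, 6.1]
tcp_rot: [3.141, 0.0, 1.571]
contact_force: [-0.1, 0.1, -0.7]
grip_width: 46.7
```

Call:
servo_tool:
  slide:
    - [0,0,-0.25]
    - [0,0,-0.52]
    - [0,0,-0.52]
  rot:
    - [0,0,0]
    - [0,0,0]
    - [0,0,0]
  claw: [50,50,50]

```text
time: 13.9
tool_pos: [400.5, -66.9, 113.3]
tcp_rot: [3.134, 0.003, 1.571]
contact_force: [0.3, -0.6, 0.3]
grip_width: 50.4
```

Run:
```python
from p import *
c=capture("scene");W=cloud(c)
a=ray(c,(221,265.6),40);b=ray(c,(232.4,263),40);print(a,b,np.degrees(np.arctan2(*(b-a)[[1,0]])))
for s in silhouettes("plug","scene")[:2]:
    w=W[s["pixels"]];t=w[w[:,2]>36];print(s["confidence"],s["box"],len(w),t.mean(0),cv2.minAreaRect(t[:,:2].astype(np.float32)))
c=capture("top");W=cloud(c);f=c["frame"]
for s in silhouettes("plug","top")[:2]:
    w=W[s["pixels"]];t=w[w[:,2]>30];print(s["confidence"],s["box"],len(w),t.mean(0) if len(t) else 0)
g=W[(W[...,2]>30)&(W[...,2]<55)&(W[...,0]>552)&(W[...,0]<620)&(abs(W[...,1]+330)<50)]
print(len(g),g.mean(0),cv2.minAreaRect(g[:,:2].astype(np.float32)))
u=W[...,:][150:200,390:450]
cv2.imwrite('pics/plugtop.png',cv2.resize(cv2.cvtColor(f,cv2.COLOR_RGB2BGR)[140:270,370:490],None,fx=5,fy=4.6,interpolation=cv2.INTER_CUBIC))
plan([((460,-200,130),36),((530,-290,130),0),((573,-335,110),-15)],((398,-66,110),90))
```

```text
[ 564.81640938 -347.75705991   40.        ] [ 572.61331768 -321.8535967    40.        ] 73.2482745142243
0.32 [293.8, 234.5, 380.7, 237.6] 104 [ 359.64695749 -125.87199186  446.59461447]
97 [ 575.15182838 -336.36412575   39.76441612] ((576.1099243164062, -337.22955322265625), (28.53154945373535, 29.653362274169922), 68.74234008789062)
0 ((460, -200, 130), 36) slide [-0.67, 0.31, -0.1] rot [0.0, 0.0, 0.3] rows>=5.05 !!
1 ((530, -290, 130), 0) slide [0.019, 0.57, 0.0] rot [0.0, 0.0, 0.2] rows>=3.36 
2 ((573, -335, 110), -15) slide [0.215, 0.225, 0.1] rot [0.0, 0.0, 0.0833] rows>=1.40
```

View pics/plugtop.png

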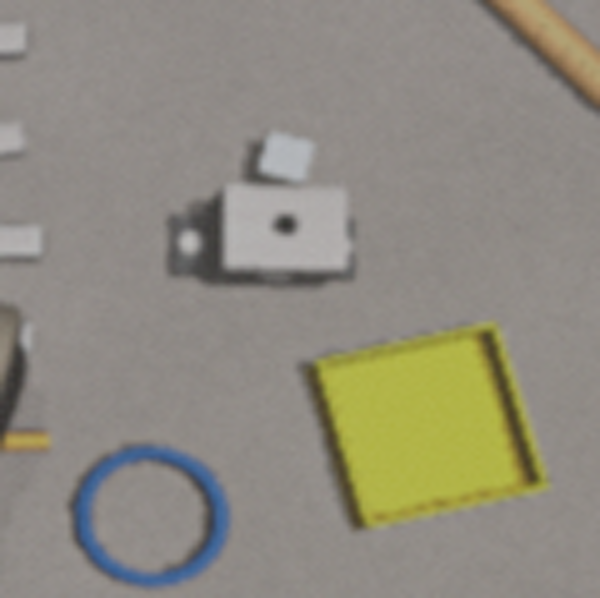

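Top view: the plug stands at (286,156), rotated about 18° and clear of the block. The bin sits at (430,425).

Run:
```python
from p import *
plan([((460,-200,130),45),((530,-290,130),5),((576,-336.5,100),-12),((576,-336.5,17),-12),((576,-336.5,130),-12),((480,-380,130),0),((402,-413,110),12),((402,-413,26),12)],((398,-66,110),90))
```

```text
0 ((460, -200, 130), 45) slide [-0.67, 0.31, -0.1] rot [0.0, 0.0, 0.25] rows>=4.21 
1 ((530, -290, 130), 5) slide [-0.071, 0.566, 0.0] rot [0.0, 0.0, 0.2222] rows>=3.74 
2 ((576, -336.5, 100), -12) slide [0.209, 0.251, 0.15] rot [0.0, 0.0, 0.0945] rows>=1.59 
3 ((576, -336.5, 17), -12) slide [-0.0, 0.0, 0.415] rot [0.0, 0.0, 0.0] rows>=1.33 
4 ((576, -336.5, 130), -12) slide [-0.0, 0.0, -0.565] rot [0.0, 0.0, 0.0] rows>=1.81 
5 ((480, -380, 130), 0) slide [-0.424, 0.313, -0.0] rot [0.0, 0.0, -0.0667] rows>=1.69 
6 ((402, -413, 110), 12) slide [-0.39, 0.165, 0.1] rot [0.0, 0.0, -0.0667] rows>=1.39 
7 ((402, -413, 26), 12) slide [-0.0, -0.0, 0.42] rot [0.0, 0.0, 0.0] rows>=1.34
```

Call:
servo_tool:
  slide:
    - [-0.67,0.31,-0.1]
    - [-0.67,0.31,-0.1]
    - [-0.67,0.31,-0.1]
    - [-0.67,0.31,-0.1]
    - [-0.67,0.31,-0.1]
  rot:
    - [0,0,0.25]
    - [0,0,0.25]
    - [0,0,0.25]
    - [0,0,0.25]
    - [0,0,0.25]
  claw: [46,46,46,46,46]

```text
time: 14.72
tool_pos: [459.2, -199.9, 128.2]
tcp_rot: [-3.138, 0.001, 0.785]
contact_force: [-0.6, 0.0, -0.1]
grip_width: 46.2
```

Call:
servo_tool:
  slide:
    - [-0.071,0.566,0]
    - [-0.071,0.566,0]
    - [-0.071,0.566,0]
    - [-0.071,0.566,0]
    - [-0.071,0.566,0]
  rot:
    - [0,0,0.2222]
    - [0,0,0.2222]
    - [0,0,0.2222]
    - [0,0,0.2222]
    - [0,0,0.2222]
  claw: [46,46,46,46,46]

```text
time: 15.35
tool_pos: [529.7, -289.5, 128.8]
tcp_rot: [-3.14, 0.002, 0.091]
contact_force: [0.2, 0.5, 0.5]
grip_width: 46.0
```

Call:
servo_tool:
  slide:
    - [0.209,0.251,0.15]
    - [0.209,0.251,0.15]
    - [0.209,0.251,0.15]
    - [0.209,0.251,0.15]
  rot:
    - [0,0,0.0945]
    - [0,0,0.0945]
    - [0,0,0.0945]
    - [0,0,0.0945]
  claw: [46,46,46,46]

```text
time: 15.85
tool_pos: [575.9, -335.9, 100.3]
tcp_rot: [3.142, 0.0, -0.205]
contact_force: [-0.4, 0.3, 0.8]
grip_width: 46.1
```

Call:
servo_tool:
  slide:
    - [0,0,0.15]
    - [0,0,0.3]
    - [0,0,0.415]
    - [0,0,0.415]
  rot:
    - [0,0,0]
    - [0,0,0]
    - [0,0,0]
    - [0,0,0]
  claw: [46,46,46,46]

```text
time: 16.35
tool_pos: [575.0, -335.3, 16.1]
tcp_rot: [-3.14, 0.003, -0.207]
contact_force: [-0.1, -1.0, 0.7]
grip_width: 46.2
```

Call:
servo_tool:
  slide:
    - [0,0,0]
    - [0,0,0]
    - [0,0,0]
    - [0,0,0]
  rot:
    - [0,0,0]
    - [0,0,0]
    - [0,0,0]
    - [0,0,0]
  claw: [20,20,20,20]

```text
time: 16.85
tool_pos: [576.8, -337.0, 18.7]
tcp_rot: [3.14, -0.002, -0.209]
contact_force: [-0.8, 1.3, 7.3]
grip_width: 28.6
```

Call:
servo_tool:
  slide:
    - [0,0,-0.15]
    - [0,0,-0.4]
    - [0,0,-0.565]
    - [0,0,-0.565]
  rot:
    - [0,0,0]
    - [0,0,0]
    - [0,0,0]
    - [0,0,0]
  claw: [20,20,20,20]

```text
time: 17.35
tool_pos: [577.5, -337.5, 133.5]
tcp_rot: [3.139, -0.006, -0.209]
contact_force: [-0.7, 0.2, -1.7]
grip_width: 28.9
```

Run:
```python
from m import *
o=get_obs();print(o["tool_pos"],o["grip_width"])
for n in("top","scene"):
    c=capture(n);W=cloud(c);m,cf=best("bin",n,(403,-416),W,80)
    if m is not None:
        print(n,cf,fitrect(c,m,20));w=W[m];fl=w[w[:,2]<12];print('floor',len(fl),fl.mean(0))
```

```text
[ 577.49478795 -337.49934719  133.47207124] 28.878999009874978
top 0.87 (array([ 399.5, -417.1], dtype=float32), (402.5, -412.2), (112, 122), np.float32(137.0106))
floor 1099 [ 400.9373202  -418.92037769    4.75944581]
scene 0.78 (array([ 403.1, -415.2], dtype=float32), (399.2, -412.7), (155, 125), np.float32(3.7738948))
floor 746 [ 392.09059902 -413.81037279    6.51900378]
```

Call:
servo_tool:
  slide:
    - [-0.2,0.15,0]
    - [-0.424,0.313,0]
    - [-0.424,0.313,0]
    - [-0.424,0.313,0]
  rot:
    - [0,0,-0.03]
    - [0,0,-0.0667]
    - [0,0,-0.0667]
    - [0,0,-0.0667]
  claw: [20,20,20,20]

```text
time: 18.05
tool_pos: [480.2, -379.9, 129.1]
tcp_rot: [-3.14, 0.001, -0.002]
contact_force: [0.5, 0.9, -0.1]
grip_width: 28.8
```

Call:
servo_tool:
  slide:
    - [-0.2,0.08,0.05]
    - [-0.39,0.165,0.1]
    - [-0.39,0.165,0.1]
    - [-0.39,0.165,0.1]
  rot:
    - [0,0,-0.03]
    - [0,0,-0.0667]
    - [0,0,-0.0667]
    - [0,0,-0.0667]
  claw: [20,20,20,20]

```text
time: 18.55
tool_pos: [403.4, -412.8, 109.8]
tcp_rot: [3.141, -0.001, 0.209]
contact_force: [0.2, 0.3, -0.4]
grip_width: 28.5
```

Call:
servo_tool:
  slide:
    - [0,0,0.2]
    - [0,0,0.35]
    - [0,0,0.42]
    - [0,0,0.42]
  rot:
    - [0,0,0]
    - [0,0,0]
    - [0,0,0]
    - [0,0,0]
  claw: [20,20,20,20]

```text
time: 19.05
tool_pos: [402.9, -412.5, 25.4]
tcp_rot: [-3.141, 0.0, 0.21]
contact_force: [-0.5, -0.8, -0.7]
grip_width: 28.4
```

Call:
servo_tool:
  slide:
    - [0,0,0]
    - [0,0,0]
    - [0,0,0]
  rot:
    - [0,0,0]
    - [0,0,0]
    - [0,0,0]
  claw: [44,44,44]

```text
time: 19.42
tool_pos: [402.4, -413.6, 26.8]
tcp_rot: [3.14, -0.001, 0.209]
contact_force: [-1.2, 0.4, -0.2]
grip_width: 44.1
```

Call:
servo_tool:
  slide:
    - [0,0,-0.25]
    - [0,0,-0.5]
    - [0,0,-0.52]
    - [0,0,-0.52]
  rot:
    - [0,0,0]
    - [0,0,0]
    - [0,0,0]
    - [0,0,0]
  claw: [44,44,44,44]

```text
time: 19.92
tool_pos: [402.0, -413.0, 130.0]
tcp_rot: [3.141, -0.0, 0.209]
contact_force: [-0.2, 0.3, -0.4]
grip_width: 44.1
```

Run:
```python
from p import *
c=capture("scene");save(c,'bin1')
cv2.imwrite('pics/bin1.png',cv2.resize(cv2.cvtColor(c["frame"],cv2.COLOR_RGB2BGR)[180:300,120:280],None,fx=4,fy=4,interpolation=cv2.INTER_CUBIC))
# rack geometry
ang=np.degrees(np.arctan(0.094)); print('board yaw',ang)
nx=np.array([-np.sin(np.radians(ang)),np.cos(np.radians(ang))]);print('rack x axis',nx)
# board face y=.094x+295.05 ; strip centreline y=.088x+115.7
for x in(380,530,680):
    print(x,'dist strip centre->board',(0.094*x+295.05-(0.0881*x+115.7))*np.cos(np.radians(ang)))
```

```text
board yaw 5.370023860360966
rack x axis [-0.09358744  0.99561106]
380 dist strip centre->board 180.79500436209557
530 dist strip centre->board 181.67612015387306
680 dist strip centre->board 182.55723594565055
```

View pics/bin1.png

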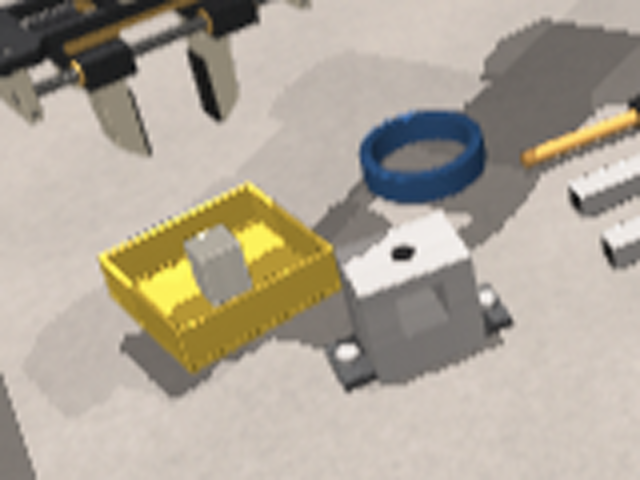

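The plug stands inside the bin at (215,262). Next I measure the bars and drift more precisely for racking.

```bash
sed -i 's/R.from_rotvec(\[0,-np/R.from_rotvec([0,np/' p.py
cat > bars.py <<'E'
from m import *
def bars(xs,cams=("top","scene"),verb=True):
    for n in cams:
        c=capture(n);W=cloud(c)
        for x0 in xs:
            M=(abs(W[...,0]-x0)<28)&(W[...,1]>-205)&(W[...,1]<75)&(W[...,2]>13)&(W[...,2]<27)
            if M.sum()<20: print(n,x0,'none');continue
            w=W[M];k=np.polyfit(w[:,1],w[:,0],1)
            r=w[:,0]-np.polyval(k,w[:,1]);w=w[abs(r)<12]
            ylo,yhi=np.percentile(w[:,1],[.5,99.5]);k=np.polyfit(w[:,1],w[:,0],1)
            (a,b),sz,_=cv2.minAreaRect(w[:,:2].astype(np.float32))
            print(n,x0,len(w),'ctr y %.1f len %.1f x@ctr %.1f ang %.2f rectc %.1f %.1f z %.1f'%((ylo+yhi)/2,yhi-ylo,np.polyval(k,(ylo+yhi)/2),90-np.degrees(np.arctan(k[0])),a,b,np.median(w[:,2])),np.round(sz))
if __name__=="__main__": bars([658,594,531,462,398])
E
python3 bars.py
```

```text
top 658 514 ctr y -69.2 len 235.4 x@ctr 660.0 ang 92.17 rectc 660.5 -69.1 z 19.9 [ 23. 241.]
top 594 536 ctr y -64.3 len 238.7 x@ctr 595.3 ang 90.71 rectc 595.4 -64.6 z 20.1 [ 22. 240.]
top 531 542 ctr y -71.7 len 236.8 x@ctr 531.5 ang 87.69 rectc 532.0 -71.6 z 20.2 [238.  21.]
top 462 472 ctr y -62.5 len 238.5 x@ctr 463.5 ang 91.62 rectc 462.7 -62.6 z 20.8 [ 21. 239.]
top 398 100 ctr y 15.2 len 84.5 x@ctr 398.1 ang 89.08 rectc 397.9 14.6 z 16.2 [86. 10.]
scene 658 392 ctr y -30.8 len 159.8 x@ctr 662.3 ang 91.99 rectc 660.7 -32.1 z 21.4 [ 21. 163.]
scene 594 546 ctr y -66.1 len 237.9 x@ctr 599.1 ang 90.78 rectc 597.2 -65.6 z 21.3 [ 21. 241.]
scene 531 502 ctr y -73.8 len 238.1 x@ctr 535.6 ang 87.68 rectc 533.7 -73.6 z 21.2 [241.  22.]
scene 462 443 ctr y -64.4 len 238.4 x@ctr 466.6 ang 90.68 rectc 464.8 -63.7 z 21.1 [ 21. 240.]
scene 398 291 ctr y -67.1 len 248.3 x@ctr 401.4 ang 89.97 rectc 400.9 -67.6 z 18.3 [ 22. 250.]
```

```bash
cat > lean.py <<'E'
from p import *
O=np.array([538.7,169.6]);nx=np.array([-.0936,.9956]);ny=np.array([-.9956,-.0936]);PSI=95.37
def L(ry,rx,rz,t,d=4):
    c=O+rx*nx+ry*ny;z=np.array([*(nx*np.sin(np.radians(t))),-np.cos(np.radians(t))])
    return (tuple((np.array([*c,rz])+d*z).round(1).tolist()),PSI,t)
def carry(bx,by,ry,d=4,h=120):
    "legs from lifted bar at (bx,by,h) to above slot"
    c=O+84*nx+ry*ny
    return [((bx,by+95,170),94,26),((c[0],by+215,185),PSI,52)]+[L(ry,84,145,52,d)]
E
python3 - <<'E'
from lean import *
plan([((480,-290,150),50),((580,-160,150),80),((660,-69,120),92.1),((660,-69,6),92.1)],((402,-413,130),12))
print('after grasp')
plan([((660,-69,120),92.1)]+carry(660,-69,-124)+[L(-124,84,114,52)])
E
```

```text
0 ((480, -290, 150), 50) slide [0.509, -0.52, -0.1] rot [0.0, 0.0, -0.2111] rows>=3.55 
1 ((580, -160, 150), 80) slide [0.82, -0.035, -0.0] rot [0.0, 0.0, -0.1667] rows>=2.80 
2 ((660, -69, 120), 92.1) slide [0.517, 0.315, 0.15] rot [0.0, 0.0, -0.0672] rows>=2.00 
3 ((660, -69, 6), 92.1) slide [0.0, -0.0, 0.57] rot [0.0, 0.0, 0.0] rows>=1.82 
after grasp
0 ((660, -69, 120), 92.1) slide [0.0, -0.0, -0.57] rot [0.0, 0.0, 0.0] rows>=1.82 
1 ((660, 26, 170), 94, 26) slide [0.475, 0.017, -0.25] rot [0.0024, 0.1444, -0.0104] rows>=2.44 
2 ((np.float64(654.292), 146, 185), 95.37, 52) slide [0.573, 0.014, 0.196] rot [0.0048, 0.1445, -0.0059] rows>=2.43 
3 ((654.0, 268.0, 142.5), 95.37, 52) slide [0.206, 0.055, 0.609] rot [0.0, 0.0, 0.0] rows>=2.06 
4 ((654.0, 268.0, 111.5), 95.37, 52) slide [-0.122, 0.0, 0.096] rot [0.0, 0.0, 0.0] rows>=0.50
```

Call:
servo_tool:
  slide:
    - [0.509,-0.52,-0.1]
    - [0.509,-0.52,-0.1]
    - [0.509,-0.52,-0.1]
    - [0.509,-0.52,-0.1]
    - [0.509,-0.52,-0.1]
  rot:
    - [0,0,-0.2111]
    - [0,0,-0.2111]
    - [0,0,-0.2111]
    - [0,0,-0.2111]
    - [0,0,-0.2111]
  claw: [44,44,44,44,44]

```text
time: 20.7
tool_pos: [479.8, -289.6, 148.8]
tcp_rot: [-3.14, 0.0, 0.873]
contact_force: [0.0, 0.2, 0.3]
grip_width: 44.1
```

Call:
servo_tool:
  slide:
    - [0.82,-0.035,0]
    - [0.82,-0.035,0]
    - [0.82,-0.035,0]
    - [0.82,-0.035,0]
    - [0.82,-0.035,0]
  rot:
    - [0,0,-0.1667]
    - [0,0,-0.1667]
    - [0,0,-0.1667]
    - [0,0,-0.1667]
    - [0,0,-0.1667]
  claw: [44,44,44,44,44]

```text
time: 21.32
tool_pos: [579.4, -160.7, 149.2]
tcp_rot: [-3.14, 0.0, 1.393]
contact_force: [0.3, 0.2, -0.3]
grip_width: 43.7
```

Call:
servo_tool:
  slide:
    - [0.517,0.315,0.15]
    - [0.517,0.315,0.15]
    - [0.517,0.315,0.15]
    - [0.517,0.315,0.15]
  rot:
    - [0,0,-0.0672]
    - [0,0,-0.0672]
    - [0,0,-0.0672]
    - [0,0,-0.0672]
  claw: [44,44,44,44]

```text
time: 21.82
tool_pos: [659.4, -70.7, 119.5]
tcp_rot: [-3.14, 0.0, 1.605]
contact_force: [-0.9, -0.3, -0.3]
grip_width: 44.0
```

Call:
servo_tool:
  slide:
    - [0,0,0.25]
    - [0,0,0.4]
    - [0,0,0.5]
    - [0,0,0.57]
    - [0,0,0.57]
  rot:
    - [0,0,0]
    - [0,0,0]
    - [0,0,0]
    - [0,0,0]
    - [0,0,0]
  claw: [44,44,44,44,44]

```text
time: 22.45
tool_pos: [659.7, -69.7, 5.6]
tcp_rot: [-3.141, -0.0, 1.607]
contact_force: [0.4, 0.4, 0.5]
grip_width: 44.1
```

Call:
servo_tool:
  slide:
    - [0,0,0]
    - [0,0,0]
    - [0,0,0]
    - [0,0,0]
  rot:
    - [0,0,0]
    - [0,0,0]
    - [0,0,0]
    - [0,0,0]
  claw: [12,12,12,12]

```text
time: 22.95
tool_pos: [660.6, -69.2, 6.7]
tcp_rot: [3.14, 0.0, 1.608]
contact_force: [-0.5, 0.6, 2.9]
grip_width: 19.6
```

Call:
servo_tool:
  slide:
    - [0,0,-0.2]
    - [0,0,-0.4]
    - [0,0,-0.57]
    - [0,0,-0.57]
  rot:
    - [0,0,0]
    - [0,0,0]
    - [0,0,0]
    - [0,0,0]
  claw: [12,12,12,12]

```text
time: 23.45
tool_pos: [661.5, -69.4, 122.5]
tcp_rot: [3.136, 0.001, 1.608]
contact_force: [-0.4, -1.0, -3.2]
grip_width: 19.9
```

Call:
servo_tool:
  slide:
    - [0.15,0.006,-0.1]
    - [0.3,0.012,-0.2]
    - [0.475,0.017,-0.25]
    - [0.475,0.017,-0.25]
    - [0.475,0.017,-0.25]
  rot:
    - [0.001,0.048,-0.0035]
    - [0.002,0.096,-0.007]
    - [0.0024,0.1444,-0.0104]
    - [0.0024,0.1444,-0.0104]
    - [0.0024,0.1444,-0.0104]
  claw: [12,12,12,12,12]

```text
time: 24.08
tool_pos: [659.4, 25.2, 168.0]
tcp_rot: [-3.139, -0.451, 1.639]
contact_force: [-0.6, 0.8, -2.9]
grip_width: 19.8
```

Call:
servo_tool:
  slide:
    - [0.19,0.005,0.065]
    - [0.38,0.01,0.13]
    - [0.573,0.014,0.196]
    - [0.573,0.014,0.196]
    - [0.573,0.014,0.196]
  rot:
    - [0.0016,0.048,-0.002]
    - [0.0032,0.096,-0.004]
    - [0.0048,0.1445,-0.0059]
    - [0.0048,0.1445,-0.0059]
    - [0.0048,0.1445,-0.0059]
  claw: [12,12,12,12,12]

```text
time: 24.7
tool_pos: [654.5, 145.4, 184.4]
tcp_rot: [-3.141, -0.904, 1.664]
contact_force: [-0.1, 0.5, -2.3]
grip_width: 19.6
```

Run:
```python
from p import *
o=get_obs();print(o["tool_pos"],o["grip_width"],o["joint_positions"].round(2),o["contact_force"])
p,r=cur();print(r.as_matrix().round(3),pose(95.37,52).as_matrix().round(3))
```

```text
[654.50448475 145.35660769 184.37106135] 19.577794859077088 [-0.26  0.78  1.22  0.83  1.56 -0.55] [-0.06566366  0.51609138 -2.30382746]
[[-0.058  0.996 -0.074]
 [ 0.616  0.094  0.782]
 [ 0.786 -0.    -0.619]] [[-0.058  0.996 -0.074]
 [ 0.613  0.094  0.785]
 [ 0.788  0.    -0.616]]
```

Call:
servo_tool:
  slide:
    - [0.06,0.02,0.2]
    - [0.13,0.04,0.4]
    - [0.206,0.055,0.609]
    - [0.206,0.055,0.609]
    - [0.206,0.055,0.609]
  rot:
    - [0,0,0]
    - [0,0,0]
    - [0,0,0]
    - [0,0,0]
    - [0,0,0]
  claw: [12,12,12,12,12]

```text
time: 25.32
tool_pos: [654.5, 267.1, 143.0]
tcp_rot: [3.139, -0.906, 1.667]
contact_force: [0.2, -0.5, -3.1]
grip_width: 19.8
```

Call:
servo_tool:
  slide:
    - [-0.06,0,0.048]
    - [-0.122,0,0.096]
    - [-0.122,0,0.096]
    - [-0.122,0,0.096]
  rot:
    - [0,0,0]
    - [0,0,0]
    - [0,0,0]
    - [0,0,0]
  claw: [12,12,12,12]

```text
time: 25.82
tool_pos: [654.1, 267.7, 111.1]
tcp_rot: [-3.141, -0.908, 1.664]
contact_force: [0.3, 0.7, -3.0]
grip_width: 19.6
```

Run:
```python
from lean import *
o=get_obs();print(o["tool_pos"],o["grip_width"],o["contact_force"])
c=capture("scene")
cv2.imwrite('pics/lean1.png',cv2.resize(cv2.cvtColor(c["frame"],cv2.COLOR_RGB2BGR)[90:240,330:480],None,fx=4,fy=4,interpolation=cv2.INTER_CUBIC))
plan([L(-124,84,107.5,52),L(-124,86.5,102.5,48.3)])
```

```text
[654.127657   267.69327752 111.13697965] 19.557383849621544 [ 0.31617051  0.6691382  -3.02001498]
0 ((654.0, 268.0, 105.0), 95.37, 52) slide [-0.025, 0.0, 0.02] rot [0.0, 0.0, 0.0] rows>=0.10 
1 ((653.8, 270.3, 99.8), 95.37, 48.3) slide [-0.014, 0.0, 0.025] rot [0.0, -0.0206, 0.0] rows>=0.35
```

View pics/lean1.png

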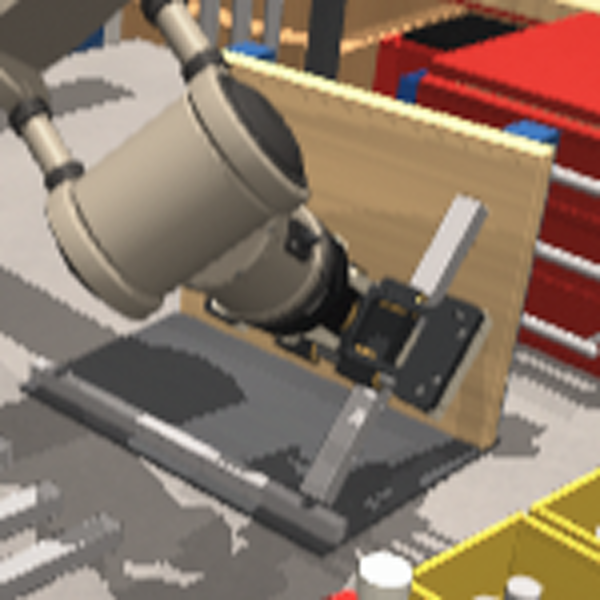

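Call:
servo_tool:
  slide:
    - [-0.012,0,0.01]
    - [-0.025,0,0.02]
    - [-0.025,0,0.02]
  rot:
    - [0,0,0]
    - [0,0,0]
    - [0,0,0]
  claw: [12,12,12]

```text
time: 26.25
tool_pos: [653.8, 268.1, 104.7]
tcp_rot: [-3.141, -0.908, 1.664]
contact_force: [0.3, 0.2, -1.7]
grip_width: 19.8
```

Call:
servo_tool:
  slide:
    - [-0.007,0,0.012]
    - [-0.014,0,0.025]
    - [-0.014,0,0.025]
    - [-0.014,0,0.025]
  rot:
    - [0,-0.01,0]
    - [0,-0.0206,0]
    - [0,-0.0206,0]
    - [0,-0.0206,0]
  claw: [12,12,12,12]

```text
time: 26.75
tool_pos: [653.7, 270.7, 100.0]
tcp_rot: [3.141, -0.844, 1.665]
contact_force: [0.5, 3.3, -0.4]
grip_width: 19.9
```

Call:
servo_tool:
  slide:
    - [0,0,0]
    - [0,0,0]
    - [0,0,0]
    - [0,0,0]
  rot:
    - [0,0,0]
    - [0,0,0]
    - [0,0,0]
    - [0,0,0]
  claw: [40,40,40,40]

```text
time: 27.25
tool_pos: [653.8, 270.1, 99.6]
tcp_rot: [-3.142, -0.843, 1.664]
contact_force: [1.2, -0.9, 1.1]
grip_width: 40.1
```

Call:
servo_tool:
  slide:
    - [0,0,-0.2]
    - [0,0,-0.5]
    - [0,0,-0.7]
    - [0,0,-0.7]
  rot:
    - [0,0,0]
    - [0,0,0]
    - [0,0,0]
    - [0,0,0]
  claw: [40,40,40,40]

```text
time: 27.75
tool_pos: [665.2, 163.6, 195.1]
tcp_rot: [3.134, -0.841, 1.667]
contact_force: [-0.2, 0.1, -0.6]
grip_width: 40.1
```

```bash
cat > chk.py <<'E'
from lean import *
def chk(rys):
    for n in("top","scene"):
        c=capture(n);W=cloud(c);d=W[...,:2]-O;rx=d@nx;ry=d@ny;z=W[...,2]
        for r in rys:
            M=(abs(ry-r)<25)&(rx>5)&(rx<166)&(z>26)&(z<215)
            M&=abs((z-102)-(rx-88)*1.115)<45
            if M.sum()<15: print(n,r,'none');continue
            a,b,h=rx[M],ry[M],z[M];k=np.polyfit(a,b,1);kz=np.polyfit(a,h,1)
            print(n,r,M.sum(),'ry@88 %.1f yaw err %.2f deg, elev %.1f z@88 %.1f zmax %.0f'%(np.polyval(k,88),np.degrees(np.arctan(k[0]))*np.cos(.84)/np.cos(.84),np.degrees(np.arctan(kz[0])),np.polyval(kz,88),h.max()))
if __name__=="__main__":
    chk([float(a) for a in sys.argv[1:]])
E
python3 chk.py -124
python3 - <<'E'
from lean import *
# commanded now: lean pose backed 140 mm
d=json.load(open('cmd.json'));p=np.array(d['p']);r=R.from_quat(d['q']);p=p+r.apply([0,0,-140]);json.dump(dict(p=p.tolist(),q=d['q']),open('cmd.json','w'));print(p,cur()[0])
plan([((625,70,190),93,22),((595.7,-65,120),90.75),((595.7,-65,6),90.75),((595.7,-65,120),90.75)]+carry(595.7,-65,-62)+[L(-62,84,108,52),L(-62,86.5,102.5,48.3)])
E
```

```text
top -124.0 588 ry@88 -121.6 yaw err 0.47 deg, elev 47.7 z@88 113.5 zmax 200
scene -124.0 711 ry@88 -126.5 yaw err -0.34 deg, elev 47.5 z@88 113.7 zmax 199
[663.47531696 166.2345183  192.88392853] [663.26652359 166.32298873 192.25070764]
0 ((625, 70, 190), 93, 22) slide [-0.318, -0.236, -0.335] rot [-0.0076, -0.1461, 0.0108] rows>=2.47 
1 ((595.7, -65, 120), 90.75) slide [-0.748, -0.182, 0.075] rot [-0.0024, -0.1222, 0.0124] rows>=2.48 
2 ((595.7, -65, 6), 90.75) slide [-0.0, -0.0, 0.57] rot [0.0, 0.0, 0.0] rows>=1.82 
3 ((595.7, -65, 120), 90.75) slide [-0.0, -0.0, -0.57] rot [0.0, 0.0, 0.0] rows>=1.82 
4 ((595.7, 30, 170), 94, 26) slide [0.475, 0.006, -0.25] rot [0.0041, 0.1444, -0.0178] rows>=2.45 
5 ((np.float64(592.5648000000001), 150, 185), 95.37, 52) slide [0.571, 0.026, 0.195] rot [0.0048, 0.1445, -0.006] rows>=2.43 
6 ((592.3, 262.2, 142.5), 95.37, 52) slide [0.177, 0.051, 0.572] rot [0.0, 0.0, 0.0] rows>=1.92 
7 ((592.3, 262.2, 105.5), 95.37, 52) slide [-0.146, 0.0, 0.113] rot [0.0, 0.0, 0.0] rows>=0.59 
8 ((592.1, 264.5, 99.8), 95.37, 48.3) slide [-0.016, 0.001, 0.027] rot [0.0, -0.0206, 0.0] rows>=0.35
```

Call:
servo_tool:
  slide:
    - [-0.318,-0.236,-0.335]
    - [-0.318,-0.236,-0.335]
    - [-0.318,-0.236,-0.335]
    - [-0.318,-0.236,-0.335]
    - [-0.318,-0.236,-0.335]
  rot:
    - [-0.0076,-0.1461,0.0108]
    - [-0.0076,-0.1461,0.0108]
    - [-0.0076,-0.1461,0.0108]
    - [-0.0076,-0.1461,0.0108]
    - [-0.0076,-0.1461,0.0108]
  claw: [44,44,44,44,44]

```text
time: 28.48
tool_pos: [624.6, 70.9, 188.6]
tcp_rot: [-3.139, -0.386, 1.624]
contact_force: [-0.1, 0.1, -0.0]
grip_width: 43.7
```

Call:
servo_tool:
  slide:
    - [-0.748,-0.182,0.075]
    - [-0.748,-0.182,0.075]
    - [-0.748,-0.182,0.075]
    - [-0.748,-0.182,0.075]
    - [-0.748,-0.182,0.075]
  rot:
    - [-0.0024,-0.1222,0.0124]
    - [-0.0024,-0.1222,0.0124]
    - [-0.0024,-0.1222,0.0124]
    - [-0.0024,-0.1222,0.0124]
    - [-0.0024,-0.1222,0.0124]
  claw: [44,44,44,44,44]

```text
time: 29.1
tool_pos: [596.0, -64.7, 119.6]
tcp_rot: [-3.141, -0.001, 1.583]
contact_force: [-0.7, -0.1, 0.8]
grip_width: 44.3
```

Call:
servo_tool:
  slide:
    - [0,0,0.25]
    - [0,0,0.4]
    - [0,0,0.5]
    - [0,0,0.57]
    - [0,0,0.57]
  rot:
    - [0,0,0]
    - [0,0,0]
    - [0,0,0]
    - [0,0,0]
    - [0,0,0]
  claw: [44,44,44,44,44]

```text
time: 29.72
tool_pos: [595.6, -64.5, 5.4]
tcp_rot: [-3.14, -0.0, 1.584]
contact_force: [0.6, 0.1, -0.0]
grip_width: 43.7
```

Call:
servo_tool:
  slide:
    - [0,0,0]
    - [0,0,0]
    - [0,0,0]
    - [0,0,0]
  rot:
    - [0,0,0]
    - [0,0,0]
    - [0,0,0]
    - [0,0,0]
  claw: [12,12,12,12]

```text
time: 30.22
tool_pos: [596.2, -65.1, 6.7]
tcp_rot: [3.141, 0.0, 1.584]
contact_force: [-0.7, -0.2, 4.3]
grip_width: 20.0
```

Call:
servo_tool:
  slide:
    - [0,0,-0.2]
    - [0,0,-0.4]
    - [0,0,-0.57]
    - [0,0,-0.57]
  rot:
    - [0,0,0]
    - [0,0,0]
    - [0,0,0]
    - [0,0,0]
  claw: [12,12,12,12]

```text
time: 30.72
tool_pos: [597.2, -65.3, 122.3]
tcp_rot: [3.137, 0.001, 1.584]
contact_force: [0.0, 0.4, -3.5]
grip_width: 19.5
```

Call:
servo_tool:
  slide:
    - [0.15,0.002,-0.1]
    - [0.3,0.004,-0.2]
    - [0.475,0.006,-0.25]
    - [0.475,0.006,-0.25]
    - [0.475,0.006,-0.25]
  rot:
    - [0.0014,0.048,-0.006]
    - [0.0027,0.096,-0.012]
    - [0.0041,0.1444,-0.0178]
    - [0.0041,0.1444,-0.0178]
    - [0.0041,0.1444,-0.0178]
  claw: [12,12,12,12,12]

```text
time: 31.35
tool_pos: [595.2, 29.3, 168.3]
tcp_rot: [-3.139, -0.451, 1.639]
contact_force: [-0.1, 0.9, -3.5]
grip_width: 19.7
```

Call:
servo_tool:
  slide:
    - [0.19,0.009,0.065]
    - [0.38,0.018,0.13]
    - [0.571,0.026,0.195]
    - [0.571,0.026,0.195]
    - [0.571,0.026,0.195]
  rot:
    - [0.0016,0.048,-0.002]
    - [0.0032,0.096,-0.004]
    - [0.0048,0.1445,-0.006]
    - [0.0048,0.1445,-0.006]
    - [0.0048,0.1445,-0.006]
  claw: [12,12,12,12,12]

```text
time: 31.98
tool_pos: [592.7, 149.2, 184.4]
tcp_rot: [-3.142, -0.904, 1.665]
contact_force: [-0.8, 0.3, -2.2]
grip_width: 19.9
```

Run:
```python
from lean import *
o=get_obs();print(o["tool_pos"],o["grip_width"],o["contact_force"],o["joint_positions"].round(2))
# axis of held bar: points near tool plane
p,r=cur()
for n in("scene","top"):
    c=capture(n);W=cloud(c);q=(W-p)@r.as_matrix()
    M=(abs(q[...,1])<14)&(abs(q[...,0])<140)&(abs(q[...,0])>45)&(abs(q[...,2]+4)<22)
    w=q[M];print(n,len(w),'x range',np.percentile(w[:,0],[0.5,99.5]),'y slope',np.polyfit(w[:,0],w[:,1],1),'z slope',np.polyfit(w[:,0],w[:,2],1))
```

```text
[592.67389359 149.17726011 184.36394919] 19.881378879096616 [-0.82129377  0.28921826 -2.22807248] [-0.28  0.68  1.43  0.82  1.5  -0.65]
scene 510 x range [-117.90907673  120.77364034] y slope [1.80939270e-04 3.34829031e+00] z slope [-1.37453081e-03 -1.10086181e+01]
top 265 x range [ 46.44008115 124.60955496] y slope [ 0.02030772 -3.7654594 ] z slope [  0.04968459 -15.10183293]
```

Call:
servo_tool:
  slide:
    - [0.06,0.017,0.19]
    - [0.12,0.034,0.38]
    - [0.177,0.051,0.572]
    - [0.177,0.051,0.572]
    - [0.177,0.051,0.572]
  rot:
    - [0,0,0]
    - [0,0,0]
    - [0,0,0]
    - [0,0,0]
    - [0,0,0]
  claw: [12,12,12,12,12]

```text
time: 32.7
tool_pos: [592.7, 261.6, 143.0]
tcp_rot: [3.139, -0.906, 1.667]
contact_force: [0.1, -0.0, -3.2]
grip_width: 19.4
```

Call:
servo_tool:
  slide:
    - [-0.05,0,0.04]
    - [-0.1,0,0.078]
    - [-0.13,0,0.1]
    - [-0.146,0,0.113]
    - [-0.146,0,0.113]
  rot:
    - [0,0,0]
    - [0,0,0]
    - [0,0,0]
    - [0,0,0]
    - [0,0,0]
  claw: [12,12,12,12,12]

```text
time: 33.33
tool_pos: [592.2, 262.0, 105.1]
tcp_rot: [-3.141, -0.908, 1.664]
contact_force: [0.6, -0.1, -4.2]
grip_width: 19.8
```

Call:
servo_tool:
  slide:
    - [-0.008,0,0.013]
    - [-0.016,0.001,0.027]
    - [-0.016,0.001,0.027]
    - [-0.016,0.001,0.027]
  rot:
    - [0,-0.01,0]
    - [0,-0.0206,0]
    - [0,-0.0206,0]
    - [0,-0.0206,0]
  claw: [12,12,12,12]

```text
time: 33.83
tool_pos: [592.2, 264.7, 100.0]
tcp_rot: [3.141, -0.843, 1.666]
contact_force: [-0.9, 1.3, -1.9]
grip_width: 19.9
```

Call:
servo_tool:
  slide:
    - [0,0,0]
    - [0,0,0]
    - [0,0,0]
    - [0,0,0]
  rot:
    - [0,0,0]
    - [0,0,0]
    - [0,0,0]
    - [0,0,0]
  claw: [40,40,40,40]

```text
time: 34.33
tool_pos: [592.3, 264.3, 99.7]
tcp_rot: [3.141, -0.843, 1.665]
contact_force: [0.1, -0.1, 0.2]
grip_width: 40.2
```

Call:
servo_tool:
  slide:
    - [0,0,-0.2]
    - [0,0,-0.5]
    - [0,0,-0.7]
    - [0,0,-0.7]
  rot:
    - [0,0,0]
    - [0,0,0]
    - [0,0,0]
    - [0,0,0]
  claw: [40,40,40,40]

```text
time: 34.83
tool_pos: [603.7, 158.0, 194.8]
tcp_rot: [3.134, -0.841, 1.667]
contact_force: [0.1, 0.1, -0.1]
grip_width: 40.2
```

```bash
python3 chk.py -124 -62
cat >> lean.py <<'E'
def back():
    d=json.load(open('cmd.json'));p=np.array(d['p']);r=R.from_quat(d['q']);p=p+r.apply([0,0,-140]);json.dump(dict(p=p.tolist(),q=d['q']),open('cmd.json','w'));print(p,cur()[0])
def full(bx,by,bpsi,ry,d=4,zc=108,zf=102.5,tf=48.3,xf=86.5,pz=6):
    x0=(O+84*nx+ry*ny)[0]
    plan([(((x0+bx)/2+15,65,190),93,22),((bx,by,120),bpsi),((bx,by,pz),bpsi),((bx,by,120),bpsi)]+carry(bx,by,ry,d)+[L(ry,84,zc,52,d),L(ry,xf,zf,tf,d)])
E
python3 - <<'E'
from lean import *
back();full(532,-72.5,87.7,0)
E
python3 bars.py
```

```text
top -124.0 589 ry@88 -121.6 yaw err 0.59 deg, elev 47.7 z@88 113.7 zmax 200
top -62.0 580 ry@88 -60.1 yaw err 0.13 deg, elev 47.6 z@88 113.9 zmax 201
scene -124.0 711 ry@88 -126.6 yaw err -0.34 deg, elev 47.5 z@88 113.8 zmax 199
scene -62.0 657 ry@88 -65.0 yaw err -0.51 deg, elev 47.6 z@88 113.4 zmax 200
[601.98432361 160.37159173 192.87520853] [601.78885883 160.42115388 192.32718158]
0 ((np.float64(546.4188), 65, 190), 93, 22) slide [-0.309, -0.321, -0.325] rot [-0.0077, -0.1461, 0.0109] rows>=2.47 
1 ((532, -72.5, 120), 87.7) slide [-0.765, -0.108, 0.068] rot [-0.0056, -0.1221, 0.0291] rows>=2.48 
2 ((532, -72.5, 6), 87.7) slide [0.0, -0.0, 0.57] rot [0.0, 0.0, 0.0] rows>=1.82 
3 ((532, -72.5, 120), 87.7) slide [0.0, -0.0, -0.57] rot [0.0, 0.0, 0.0] rows>=1.82 
4 ((532, 22.5, 170), 94, 26) slide [0.475, -0.019, -0.25] rot [0.0079, 0.1443, -0.0344] rows>=2.50 
5 ((np.float64(530.8376000000001), 142.5, 185), 95.37, 52) slide [0.571, 0.036, 0.196] rot [0.0049, 0.1444, -0.006] rows>=2.43 
6 ((530.5, 256.4, 142.5), 95.37, 52) slide [0.182, 0.051, 0.577] rot [0.0, 0.0, 0.0] rows>=1.94 
7 ((530.5, 256.4, 105.5), 95.37, 52) slide [-0.146, 0.0, 0.114] rot [0.0, 0.0, 0.0] rows>=0.59 
8 ((530.3, 258.7, 99.8), 95.37, 48.3) slide [-0.015, 0.0, 0.027] rot [0.0, -0.0205, 0.0] rows>=0.34 
top 658 none
top 594 none
top 531 163 ctr y -151.5 len 78.4 x@ctr 527.2 ang 89.90 rectc 528.0 -151.5 z 20.1 [78. 19.]
top 462 209 ctr y -137.1 len 90.1 x@ctr 463.1 ang 91.45 rectc 463.3 -135.5 z 20.9 [20. 93.]
top 398 89 ctr y -152.6 len 76.9 x@ctr 397.5 ang 89.52 rectc 397.1 -152.7 z 17.3 [77.  9.]
scene 658 none
scene 594 none
scene 531 507 ctr y -73.9 len 237.3 x@ctr 535.7 ang 87.67 rectc 534.6 -73.2 z 21.2 [240.  23.]
scene 462 455 ctr y -65.8 len 236.7 x@ctr 466.4 ang 90.55 rectc 464.9 -64.5 z 21.2 [ 22. 240.]
scene 398 295 ctr y -69.4 len 245.7 x@ctr 401.5 ang 89.87 rectc 400.5 -68.8 z 18.3 [ 22. 248.]
```

Call:
servo_tool:
  slide:
    - [-0.309,-0.321,-0.325]
    - [-0.309,-0.321,-0.325]
    - [-0.309,-0.321,-0.325]
    - [-0.309,-0.321,-0.325]
    - [-0.309,-0.321,-0.325]
  rot:
    - [-0.0077,-0.1461,0.0109]
    - [-0.0077,-0.1461,0.0109]
    - [-0.0077,-0.1461,0.0109]
    - [-0.0077,-0.1461,0.0109]
    - [-0.0077,-0.1461,0.0109]
  claw: [44,44,44,44,44]

```text
time: 35.65
tool_pos: [546.1, 65.9, 188.9]
tcp_rot: [-3.14, -0.386, 1.624]
contact_force: [0.0, -0.9, 0.6]
grip_width: 44.2
```

Call:
servo_tool:
  slide:
    - [-0.765,-0.108,0.068]
    - [-0.765,-0.108,0.068]
    - [-0.765,-0.108,0.068]
    - [-0.765,-0.108,0.068]
    - [-0.765,-0.108,0.068]
  rot:
    - [-0.0056,-0.1221,0.0291]
    - [-0.0056,-0.1221,0.0291]
    - [-0.0056,-0.1221,0.0291]
    - [-0.0056,-0.1221,0.0291]
    - [-0.0056,-0.1221,0.0291]
  claw: [44,44,44,44,44]

```text
time: 36.28
tool_pos: [532.2, -72.3, 119.6]
tcp_rot: [-3.141, -0.001, 1.53]
contact_force: [-0.3, 0.2, -0.4]
grip_width: 44.3
```

Call:
servo_tool:
  slide:
    - [0,0,0.25]
    - [0,0,0.4]
    - [0,0,0.5]
    - [0,0,0.57]
    - [0,0,0.57]
  rot:
    - [0,0,0]
    - [0,0,0]
    - [0,0,0]
    - [0,0,0]
    - [0,0,0]
  claw: [44,44,44,44,44]

```text
time: 36.9
tool_pos: [532.0, -72.2, 5.5]
tcp_rot: [-3.14, -0.001, 1.531]
contact_force: [-0.5, -1.2, 0.6]
grip_width: 44.5
```

Call:
servo_tool:
  slide:
    - [0,0,0]
    - [0,0,0]
    - [0,0,0]
    - [0,0,0]
  rot:
    - [0,0,0]
    - [0,0,0]
    - [0,0,0]
    - [0,0,0]
  claw: [12,12,12,12]

```text
time: 37.4
tool_pos: [532.4, -72.8, 6.6]
tcp_rot: [3.141, 0.0, 1.531]
contact_force: [-1.0, 0.5, 4.3]
grip_width: 20.0
```

Call:
servo_tool:
  slide:
    - [0,0,-0.2]
    - [0,0,-0.4]
    - [0,0,-0.57]
    - [0,0,-0.57]
  rot:
    - [0,0,0]
    - [0,0,0]
    - [0,0,0]
    - [0,0,0]
  claw: [12,12,12,12]

```text
time: 37.9
tool_pos: [533.4, -73.0, 122.0]
tcp_rot: [3.137, 0.001, 1.531]
contact_force: [0.4, 0.5, -2.5]
grip_width: 19.9
```

Call:
servo_tool:
  slide:
    - [0.15,-0.006,-0.1]
    - [0.3,-0.012,-0.2]
    - [0.475,-0.019,-0.25]
    - [0.475,-0.019,-0.25]
    - [0.475,-0.019,-0.25]
  rot:
    - [0.0026,0.048,-0.011]
    - [0.0052,0.096,-0.023]
    - [0.0079,0.1443,-0.0344]
    - [0.0079,0.1443,-0.0344]
    - [0.0079,0.1443,-0.0344]
  claw: [12,12,12,12,12]

```text
time: 38.52
tool_pos: [531.6, 21.6, 168.4]
tcp_rot: [-3.139, -0.451, 1.639]
contact_force: [0.4, 0.5, -4.2]
grip_width: 20.0
```

Call:
servo_tool:
  slide:
    - [0.19,0.012,0.065]
    - [0.38,0.024,0.13]
    - [0.571,0.036,0.196]
    - [0.571,0.036,0.196]
    - [0.571,0.036,0.196]
  rot:
    - [0.0016,0.048,-0.002]
    - [0.0032,0.096,-0.004]
    - [0.0049,0.1444,-0.006]
    - [0.0049,0.1444,-0.006]
    - [0.0049,0.1444,-0.006]
  claw: [12,12,12,12,12]

```text
time: 39.15
tool_pos: [531.0, 141.8, 184.2]
tcp_rot: [-3.141, -0.904, 1.664]
contact_force: [1.0, -0.0, -2.9]
grip_width: 19.7
```

```bash
cat > held.py <<'E'
from lean import *
o=get_obs();print(o["tool_pos"],o["grip_width"],o["contact_force"],o["joint_positions"].round(2))
p,r=cur()
for n in("scene","top"):
    c=capture(n);W=cloud(c);q=(W-p)@r.as_matrix()
    M=(abs(q[...,1])<14)&(abs(q[...,0])<145)&(abs(q[...,0])>45)&(abs(q[...,2]+4)<22)
    w=q[M]
    if len(w)>20: print(n,len(w),'x range',np.percentile(w[:,0],[0.5,99.5]),'y slope',np.polyfit(w[:,0],w[:,1],1),'z slope',np.polyfit(w[:,0],w[:,2],1))
E
python3 held.py
```

```text
[531.01746332 141.81015523 184.17456758] 19.717738919610508 [ 1.01710245 -0.02911355 -2.86656528] [-0.33  0.59  1.62  0.81  1.46 -0.74]
scene 471 x range [-117.13826773  121.22377162] y slope [-5.53364023e-04  3.57854104e+00] z slope [ 4.61554096e-04 -1.08594243e+01]
top 264 x range [ 45.97086439 124.49203803] y slope [ 0.01405028 -2.98741913] z slope [  0.05275273 -16.23245821]
```

Call:
servo_tool:
  slide:
    - [0.06,0.017,0.19]
    - [0.12,0.034,0.38]
    - [0.182,0.051,0.577]
    - [0.182,0.051,0.577]
    - [0.182,0.051,0.577]
  rot:
    - [0,0,0]
    - [0,0,0]
    - [0,0,0]
    - [0,0,0]
    - [0,0,0]
  claw: [12,12,12,12,12]

```text
time: 39.88
tool_pos: [530.9, 255.7, 142.9]
tcp_rot: [3.139, -0.906, 1.667]
contact_force: [-0.2, -0.3, -2.7]
grip_width: 20.0
```

Call:
servo_tool:
  slide:
    - [-0.05,0,0.04]
    - [-0.1,0,0.078]
    - [-0.13,0,0.1]
    - [-0.146,0,0.114]
    - [-0.146,0,0.114]
  rot:
    - [0,0,0]
    - [0,0,0]
    - [0,0,0]
    - [0,0,0]
    - [0,0,0]
  claw: [12,12,12,12,12]

```text
time: 40.5
tool_pos: [530.4, 256.2, 105.0]
tcp_rot: [-3.141, -0.908, 1.664]
contact_force: [-0.4, 0.0, -2.9]
grip_width: 19.1
```

Call:
servo_tool:
  slide:
    - [-0.008,0,0.013]
    - [-0.015,0,0.027]
    - [-0.015,0,0.027]
    - [-0.015,0,0.027]
  rot:
    - [0,-0.01,0]
    - [0,-0.0205,0]
    - [0,-0.0205,0]
    - [0,-0.0205,0]
  claw: [12,12,12,12]

```text
time: 41.0
tool_pos: [530.2, 258.9, 100.0]
tcp_rot: [3.141, -0.843, 1.666]
contact_force: [0.0, 1.1, -3.0]
grip_width: 19.7
```

Call:
servo_tool:
  slide:
    - [0,0,0]
    - [0,0,0]
    - [0,0,0]
    - [0,0,0]
  rot:
    - [0,0,0]
    - [0,0,0]
    - [0,0,0]
    - [0,0,0]
  claw: [40,40,40,40]

```text
time: 41.5
tool_pos: [530.3, 258.5, 99.7]
tcp_rot: [3.141, -0.843, 1.665]
contact_force: [-0.7, -0.1, -0.2]
grip_width: 40.0
```

Call:
servo_tool:
  slide:
    - [0,0,-0.2]
    - [0,0,-0.5]
    - [0,0,-0.7]
    - [0,0,-0.7]
  rot:
    - [0,0,0]
    - [0,0,0]
    - [0,0,0]
    - [0,0,0]
  claw: [40,40,40,40]

```text
time: 42.0
tool_pos: [541.6, 152.6, 194.4]
tcp_rot: [3.135, -0.841, 1.667]
contact_force: [0.1, -0.0, -0.4]
grip_width: 39.9
```

```bash
python3 chk.py -124 -62 0
python3 - <<'E'
from lean import *
back();full(463.3,-63.3,91.0,62)
E
```

```text
top -124.0 586 ry@88 -121.6 yaw err 0.54 deg, elev 47.7 z@88 113.3 zmax 201
top -62.0 580 ry@88 -60.0 yaw err 0.30 deg, elev 47.8 z@88 113.8 zmax 200
top 0.0 571 ry@88 1.8 yaw err 0.22 deg, elev 47.8 z@88 114.6 zmax 201
scene -124.0 710 ry@88 -126.6 yaw err -0.25 deg, elev 47.5 z@88 113.7 zmax 199
scene -62.0 662 ry@88 -65.0 yaw err -0.52 deg, elev 47.5 z@88 113.3 zmax 198
scene 0.0 621 ry@88 -2.9 yaw err -0.34 deg, elev 47.4 z@88 113.0 zmax 198
[540.0234505  154.611252   192.90752954] [539.75590263 154.80959162 192.29763786]
0 ((np.float64(481.20520000000005), 65, 190), 93, 22) slide [-0.289, -0.335, -0.303] rot [-0.0077, -0.1461, 0.0109] rows>=2.47 
1 ((463.3, -63.3, 120), 91.0) slide [-0.721, -0.123, 0.086] rot [-0.0021, -0.1222, 0.011] rows>=2.36 
2 ((463.3, -63.3, 6), 91.0) slide [0.0, 0.0, 0.57] rot [0.0, 0.0, 0.0] rows>=1.82 
3 ((463.3, -63.3, 120), 91.0) slide [0.0, 0.0, -0.57] rot [0.0, 0.0, 0.0] rows>=1.82 
4 ((463.3, 31.700000000000003, 170), 94, 26) slide [0.475, 0.008, -0.25] rot [0.0038, 0.1444, -0.0164] rows>=2.45 
5 ((np.float64(469.1104000000001), 151.7, 185), 95.37, 52) slide [0.569, 0.071, 0.195] rot [0.0048, 0.1444, -0.006] rows>=2.43 
6 ((468.8, 250.6, 142.5), 95.37, 52) slide [0.136, 0.045, 0.519] rot [0.0, 0.0, 0.0] rows>=1.72 
7 ((468.8, 250.6, 105.5), 95.37, 52) slide [-0.146, -0.0, 0.113] rot [0.0, 0.0, 0.0] rows>=0.59 
8 ((468.6, 252.9, 99.8), 95.37, 48.3) slide [-0.015, 0.0, 0.027] rot [0.0, -0.0206, 0.0] rows>=0.35
```

Call:
servo_tool:
  slide:
    - [-0.289,-0.335,-0.303]
    - [-0.289,-0.335,-0.303]
    - [-0.289,-0.335,-0.303]
    - [-0.289,-0.335,-0.303]
    - [-0.289,-0.335,-0.303]
  rot:
    - [-0.0077,-0.1461,0.0109]
    - [-0.0077,-0.1461,0.0109]
    - [-0.0077,-0.1461,0.0109]
    - [-0.0077,-0.1461,0.0109]
    - [-0.0077,-0.1461,0.0109]
  claw: [44,44,44,44,44]

```text
time: 42.72
tool_pos: [480.7, 65.9, 189.0]
tcp_rot: [-3.14, -0.386, 1.624]
contact_force: [0.5, 0.1, -0.1]
grip_width: 44.0
```

Call:
servo_tool:
  slide:
    - [-0.721,-0.123,0.086]
    - [-0.721,-0.123,0.086]
    - [-0.721,-0.123,0.086]
    - [-0.721,-0.123,0.086]
    - [-0.721,-0.123,0.086]
  rot:
    - [-0.0021,-0.1222,0.011]
    - [-0.0021,-0.1222,0.011]
    - [-0.0021,-0.1222,0.011]
    - [-0.0021,-0.1222,0.011]
    - [-0.0021,-0.1222,0.011]
  claw: [44,44,44,44,44]

```text
time: 43.35
tool_pos: [463.9, -63.3, 120.3]
tcp_rot: [3.141, -0.002, 1.587]
contact_force: [1.0, -0.3, -0.4]
grip_width: 43.8
```

Call:
servo_tool:
  slide:
    - [0,0,0.25]
    - [0,0,0.4]
    - [0,0,0.5]
    - [0,0,0.57]
    - [0,0,0.57]
  rot:
    - [0,0,0]
    - [0,0,0]
    - [0,0,0]
    - [0,0,0]
    - [0,0,0]
  claw: [44,44,44,44,44]

```text
time: 43.98
tool_pos: [463.3, -63.2, 5.7]
tcp_rot: [-3.141, -0.001, 1.588]
contact_force: [0.1, 0.4, 0.4]
grip_width: 44.1
```

Call:
servo_tool:
  slide:
    - [0,0,0]
    - [0,0,0]
    - [0,0,0]
    - [0,0,0]
  rot:
    - [0,0,0]
    - [0,0,0]
    - [0,0,0]
    - [0,0,0]
  claw: [12,12,12,12]

```text
time: 44.48
tool_pos: [463.6, -63.5, 6.5]
tcp_rot: [3.141, 0.0, 1.588]
contact_force: [-2.4, 0.7, 6.4]
grip_width: 19.6
```

Call:
servo_tool:
  slide:
    - [0,0,-0.2]
    - [0,0,-0.4]
    - [0,0,-0.57]
    - [0,0,-0.57]
  rot:
    - [0,0,0]
    - [0,0,0]
    - [0,0,0]
    - [0,0,0]
  claw: [12,12,12,12]

```text
time: 44.98
tool_pos: [464.7, -63.8, 122.0]
tcp_rot: [3.137, 0.002, 1.588]
contact_force: [0.1, 0.2, -2.9]
grip_width: 19.5
```

Call:
servo_tool:
  slide:
    - [0.15,0.003,-0.1]
    - [0.3,0.006,-0.2]
    - [0.475,0.008,-0.25]
    - [0.475,0.008,-0.25]
    - [0.475,0.008,-0.25]
  rot:
    - [0.0012,0.048,-0.005]
    - [0.0025,0.096,-0.011]
    - [0.0038,0.1444,-0.0164]
    - [0.0038,0.1444,-0.0164]
    - [0.0038,0.1444,-0.0164]
  claw: [12,12,12,12,12]

```text
time: 45.6
tool_pos: [462.8, 30.8, 168.7]
tcp_rot: [-3.139, -0.451, 1.639]
contact_force: [0.2, -0.1, -2.2]
grip_width: 19.6
```

Call:
servo_tool:
  slide:
    - [0.19,0.024,0.065]
    - [0.38,0.048,0.13]
    - [0.569,0.071,0.195]
    - [0.569,0.071,0.195]
    - [0.569,0.071,0.195]
  rot:
    - [0.0016,0.048,-0.002]
    - [0.0032,0.096,-0.004]
    - [0.0048,0.1444,-0.006]
    - [0.0048,0.1444,-0.006]
    - [0.0048,0.1444,-0.006]
  claw: [12,12,12,12,12]

```text
time: 46.22
tool_pos: [469.1, 151.1, 184.2]
tcp_rot: [-3.141, -0.904, 1.664]
contact_force: [0.4, -1.0, -1.9]
grip_width: 19.6
```

```bash
python3 held.py
```

```text
[469.05430042 151.07033344 184.21981136] 19.593700561966156 [ 0.38801761 -0.96825082 -1.8885161 ] [-0.35  0.5   1.79  0.8   1.41 -0.81]
scene 426 x range [-117.8192608   120.80324609] y slope [0.00443939 3.76676312] z slope [ 2.65699043e-04 -1.05939386e+01]
top 261 x range [-55.70615484 123.17604459] y slope [-0.01327084  0.29913256] z slope [  0.04475428 -15.66281441]
```

Call:
servo_tool:
  slide:
    - [0.045,0.015,0.17]
    - [0.09,0.03,0.34]
    - [0.136,0.045,0.519]
    - [0.136,0.045,0.519]
    - [0.136,0.045,0.519]
  rot:
    - [0,0,0]
    - [0,0,0]
    - [0,0,0]
    - [0,0,0]
    - [0,0,0]
  claw: [12,12,12,12,12]

```text
time: 46.95
tool_pos: [469.3, 250.1, 142.8]
tcp_rot: [3.139, -0.906, 1.667]
contact_force: [0.3, -0.9, -1.7]
grip_width: 19.5
```

Call:
servo_tool:
  slide:
    - [-0.05,0,0.04]
    - [-0.1,0,0.078]
    - [-0.13,0,0.1]
    - [-0.146,0,0.113]
    - [-0.146,0,0.113]
  rot:
    - [0,0,0]
    - [0,0,0]
    - [0,0,0]
    - [0,0,0]
    - [0,0,0]
  claw: [12,12,12,12,12]

```text
time: 47.58
tool_pos: [468.8, 250.4, 105.1]
tcp_rot: [-3.141, -0.908, 1.664]
contact_force: [-0.1, -0.6, -2.3]
grip_width: 19.5
```

Call:
servo_tool:
  slide:
    - [-0.008,0,0.013]
    - [-0.015,0,0.027]
    - [-0.015,0,0.027]
    - [-0.015,0,0.027]
  rot:
    - [0,-0.01,0]
    - [0,-0.0206,0]
    - [0,-0.0206,0]
    - [0,-0.0206,0]
  claw: [12,12,12,12]

```text
time: 48.08
tool_pos: [468.5, 253.2, 100.1]
tcp_rot: [3.141, -0.843, 1.666]
contact_force: [-0.6, 1.4, -0.9]
grip_width: 19.5
```

Call:
servo_tool:
  slide:
    - [0,0,0]
    - [0,0,0]
    - [0,0,0]
    - [0,0,0]
  rot:
    - [0,0,0]
    - [0,0,0]
    - [0,0,0]
    - [0,0,0]
  claw: [40,40,40,40]

```text
time: 48.58
tool_pos: [468.7, 252.7, 99.7]
tcp_rot: [3.141, -0.843, 1.665]
contact_force: [-0.6, 0.6, -0.3]
grip_width: 40.2
```

Call:
servo_tool:
  slide:
    - [0,0,-0.2]
    - [0,0,-0.5]
    - [0,0,-0.7]
    - [0,0,-0.7]
  rot:
    - [0,0,0]
    - [0,0,0]
    - [0,0,0]
    - [0,0,0]
  claw: [40,40,40,40]

```text
time: 49.08
tool_pos: [480.0, 146.9, 194.2]
tcp_rot: [3.135, -0.841, 1.666]
contact_force: [0.4, -0.3, -0.2]
grip_width: 40.1
```

```bash
python3 chk.py -62 0 62; python3 bars.py | grep 398
python3 - <<'E'
from lean import *
back();full(398,-66,90,124,d=5,zc=109.5,zf=104,tf=48.5)
E
```

```text
top -62.0 583 ry@88 -60.0 yaw err 0.27 deg, elev 47.7 z@88 113.9 zmax 203
top 0.0 563 ry@88 1.8 yaw err 0.21 deg, elev 47.9 z@88 114.4 zmax 201
top 62.0 562 ry@88 63.5 yaw err -0.32 deg, elev 48.0 z@88 115.1 zmax 203
scene -62.0 664 ry@88 -65.0 yaw err -0.58 deg, elev 47.3 z@88 113.3 zmax 198
scene 0.0 623 ry@88 -3.0 yaw err -0.44 deg, elev 47.4 z@88 113.1 zmax 198
scene 62.0 584 ry@88 58.7 yaw err -0.57 deg, elev 47.5 z@88 112.9 zmax 198
top 398 48 ctr y -66.6 len 248.6 x@ctr 398.1 ang 89.49 rectc 397.9 -66.6 z 17.0 [249.  10.]
scene 398 289 ctr y -67.6 len 247.0 x@ctr 401.4 ang 90.05 rectc 400.8 -68.2 z 18.3 [249.  23.]
[478.36285274 148.85251015 192.99320208] [477.51709919 149.77522525 191.96953708]
0 ((np.float64(417.6916), 65, 190), 93, 22) slide [-0.27, -0.341, -0.28] rot [-0.0076, -0.146, 0.0109] rows>=2.47 
1 ((398, -66, 120), 90) slide [-0.733, -0.133, 0.081] rot [-0.0032, -0.1222, 0.0164] rows>=2.40 
2 ((398, -66, 6), 90) slide [-0.0, 0.0, 0.57] rot [0.0, 0.0, 0.0] rows>=1.82 
3 ((398, -66, 120), 90) slide [-0.0, 0.0, -0.57] rot [0.0, 0.0, 0.0] rows>=1.82 
4 ((398, 29, 170), 94, 26) slide [0.475, 0.0, -0.25] rot [0.005, 0.1444, -0.0218] rows>=2.46 
5 ((np.float64(407.38320000000004), 149, 185), 95.37, 52) slide [0.568, 0.089, 0.194] rot [0.0048, 0.1444, -0.006] rows>=2.43 
6 ((407.0, 245.5, 141.9), 95.37, 52) slide [0.126, 0.043, 0.511] rot [0.0, 0.0, 0.0] rows>=1.69 
7 ((407.0, 245.5, 106.4), 95.37, 52) slide [-0.14, 0.0, 0.109] rot [0.0, 0.0, 0.0] rows>=0.57 
8 ((406.8, 247.8, 100.7), 95.37, 48.5) slide [-0.015, 0.0, 0.027] rot [0.0, -0.0195, 0.0] rows>=0.33
```

Call:
servo_tool:
  slide:
    - [-0.27,-0.341,-0.28]
    - [-0.27,-0.341,-0.28]
    - [-0.27,-0.341,-0.28]
    - [-0.27,-0.341,-0.28]
    - [-0.27,-0.341,-0.28]
  rot:
    - [-0.0076,-0.146,0.0109]
    - [-0.0076,-0.146,0.0109]
    - [-0.0076,-0.146,0.0109]
    - [-0.0076,-0.146,0.0109]
    - [-0.0076,-0.146,0.0109]
  claw: [46,46,46,46,46]

```text
time: 49.9
tool_pos: [417.4, 65.7, 189.1]
tcp_rot: [-3.14, -0.386, 1.624]
contact_force: [-0.2, -0.2, 1.1]
grip_width: 45.7
```

Call:
servo_tool:
  slide:
    - [-0.733,-0.133,0.081]
    - [-0.733,-0.133,0.081]
    - [-0.733,-0.133,0.081]
    - [-0.733,-0.133,0.081]
    - [-0.733,-0.133,0.081]
  rot:
    - [-0.0032,-0.1222,0.0164]
    - [-0.0032,-0.1222,0.0164]
    - [-0.0032,-0.1222,0.0164]
    - [-0.0032,-0.1222,0.0164]
    - [-0.0032,-0.1222,0.0164]
  claw: [46,46,46,46,46]

```text
time: 50.52
tool_pos: [398.2, -65.8, 119.7]
tcp_rot: [-3.141, -0.001, 1.57]
contact_force: [0.3, 0.0, 0.1]
grip_width: 45.9
```

Call:
servo_tool:
  slide:
    - [0,0,0.25]
    - [0,0,0.4]
    - [0,0,0.5]
    - [0,0,0.57]
    - [0,0,0.57]
  rot:
    - [0,0,0]
    - [0,0,0]
    - [0,0,0]
    - [0,0,0]
    - [0,0,0]
  claw: [46,46,46,46,46]

```text
time: 51.15
tool_pos: [397.8, -65.6, 5.4]
tcp_rot: [-3.14, -0.001, 1.571]
contact_force: [0.3, 0.1, -1.0]
grip_width: 45.9
```

Call:
servo_tool:
  slide:
    - [0,0,0]
    - [0,0,0]
    - [0,0,0]
    - [0,0,0]
  rot:
    - [0,0,0]
    - [0,0,0]
    - [0,0,0]
    - [0,0,0]
  claw: [12,12,12,12]

```text
time: 51.65
tool_pos: [398.3, -66.1, 6.4]
tcp_rot: [3.141, 0.0, 1.571]
contact_force: [-0.9, 0.4, 6.5]
grip_width: 21.8
```

Call:
servo_tool:
  slide:
    - [0,0,-0.2]
    - [0,0,-0.4]
    - [0,0,-0.57]
    - [0,0,-0.57]
  rot:
    - [0,0,0]
    - [0,0,0]
    - [0,0,0]
    - [0,0,0]
  claw: [12,12,12,12]

```text
time: 52.15
tool_pos: [399.3, -66.5, 121.6]
tcp_rot: [3.137, 0.002, 1.571]
contact_force: [0.9, 0.2, -3.0]
grip_width: 21.9
```

Call:
servo_tool:
  slide:
    - [0.15,0,-0.1]
    - [0.3,0,-0.2]
    - [0.475,0,-0.25]
    - [0.475,0,-0.25]
    - [0.475,0,-0.25]
  rot:
    - [0.0016,0.048,-0.007]
    - [0.0033,0.096,-0.0145]
    - [0.005,0.1444,-0.0218]
    - [0.005,0.1444,-0.0218]
    - [0.005,0.1444,-0.0218]
  claw: [12,12,12,12,12]

```text
time: 52.78
tool_pos: [397.4, 28.2, 168.6]
tcp_rot: [-3.139, -0.451, 1.639]
contact_force: [0.5, 0.0, -3.2]
grip_width: 21.6
```

Call:
servo_tool:
  slide:
    - [0.19,0.03,0.065]
    - [0.38,0.06,0.13]
    - [0.568,0.089,0.194]
    - [0.568,0.089,0.194]
    - [0.568,0.089,0.194]
  rot:
    - [0.0016,0.048,-0.002]
    - [0.0032,0.096,-0.004]
    - [0.0048,0.1444,-0.006]
    - [0.0048,0.1444,-0.006]
    - [0.0048,0.1444,-0.006]
  claw: [12,12,12,12,12]

```text
time: 53.4
tool_pos: [407.4, 148.4, 184.2]
tcp_rot: [-3.141, -0.904, 1.665]
contact_force: [0.9, 0.1, -2.7]
grip_width: 21.6
```

```bash
python3 held.py
```

```text
[407.35122797 148.38466691 184.1942825 ] 21.577466551059604 [ 0.8754383   0.09487131 -2.68224733] [-0.4   0.42  1.95  0.78  1.39 -0.9 ]
scene 182 x range [-123.63626492  124.91444433] y slope [0.00267238 2.28022185] z slope [-2.07169386e-03 -9.65974558e+00]
top 133 x range [-62.44209497 127.86041602] y slope [-0.01522223  1.59432861] z slope [  0.01264716 -10.975567  ]
```

Call:
servo_tool:
  slide:
    - [0.04,0.014,0.17]
    - [0.08,0.028,0.34]
    - [0.126,0.043,0.511]
    - [0.126,0.043,0.511]
    - [0.126,0.043,0.511]
  rot:
    - [0,0,0]
    - [0,0,0]
    - [0,0,0]
    - [0,0,0]
    - [0,0,0]
  claw: [12,12,12,12,12]

```text
time: 54.12
tool_pos: [407.4, 244.9, 142.1]
tcp_rot: [3.139, -0.906, 1.667]
contact_force: [0.3, 0.1, -1.6]
grip_width: 21.8
```

Call:
servo_tool:
  slide:
    - [-0.05,0,0.04]
    - [-0.1,0,0.078]
    - [-0.13,0,0.1]
    - [-0.14,0,0.109]
    - [-0.14,0,0.109]
  rot:
    - [0,0,0]
    - [0,0,0]
    - [0,0,0]
    - [0,0,0]
    - [0,0,0]
  claw: [12,12,12,12,12]

```text
time: 54.75
tool_pos: [407.0, 245.3, 106.1]
tcp_rot: [-3.141, -0.908, 1.664]
contact_force: [-0.7, -0.6, -2.8]
grip_width: 21.8
```

Call:
servo_tool:
  slide:
    - [-0.008,0,0.013]
    - [-0.015,0,0.027]
    - [-0.015,0,0.027]
    - [-0.015,0,0.027]
  rot:
    - [0,-0.01,0]
    - [0,-0.0195,0]
    - [0,-0.0195,0]
    - [0,-0.0195,0]
  claw: [12,12,12,12]

```text
time: 55.25
tool_pos: [406.6, 248.1, 101.0]
tcp_rot: [3.141, -0.847, 1.666]
contact_force: [-0.4, 2.3, -0.5]
grip_width: 21.9
```

```bash
python3 held.py;python3 chk.py 124
```

```text
[406.60084159 248.14271919 100.95055307] 21.879920542172062 [-0.38952142  2.339259   -0.49583438] [-0.15  0.54  2.04  0.96  1.09 -0.95]
scene 290 x range [-144.36383936  144.26671454] y slope [0.00510708 1.63153806] z slope [ 0.03832487 -8.50759975]
top 160 x range [ 46.52288282 144.16665835] y slope [ 0.04779646 -3.12944341] z slope [  0.0429777  -12.52597941]
top 124.0 339 ry@88 122.0 yaw err 2.32 deg, elev 43.8 z@88 121.3 zmax 202
scene 124.0 166 ry@88 121.7 yaw err -0.11 deg, elev 48.6 z@88 113.7 zmax 203
```

Call:
servo_tool:
  slide:
    - [0,0,0]
    - [0,0,0]
    - [0,0,0]
    - [0,0,0]
  rot:
    - [0,0,0]
    - [0,0,0]
    - [0,0,0]
    - [0,0,0]
  claw: [42,42,42,42]

```text
time: 55.95
tool_pos: [406.9, 247.7, 100.6]
tcp_rot: [3.141, -0.846, 1.665]
contact_force: [0.4, 0.4, 0.8]
grip_width: 42.0
```

Call:
servo_tool:
  slide:
    - [0,0,-0.2]
    - [0,0,-0.5]
    - [0,0,-0.7]
    - [0,0,-0.7]
  rot:
    - [0,0,0]
    - [0,0,0]
    - [0,0,0]
    - [0,0,0]
  claw: [42,42,42,42]

```text
time: 56.45
tool_pos: [418.2, 141.6, 194.5]
tcp_rot: [3.135, -0.844, 1.667]
contact_force: [-0.1, 0.1, -0.3]
grip_width: 41.7
```

Run:
```python
from lean import *
back();plan([((420,30,220),93,10),((420,-100,240),90)])
```

```text
[416.55560889 143.46699202 193.48847971] [418.17005389 141.63817004 194.4572402 ]
0 ((420, 30, 220), 93, 10) slide [-0.276, -0.036, -0.512] rot [-0.0065, -0.2138, 0.0117] rows>=3.60 
1 ((420, -100, 240), 90) slide [-0.622, -0.034, -0.211] rot [-0.0015, -0.0556, 0.0167] rows>=2.10
```

Call:
servo_tool:
  slide:
    - [-0.276,-0.036,-0.512]
    - [-0.276,-0.036,-0.512]
    - [-0.276,-0.036,-0.512]
    - [-0.276,-0.036,-0.512]
    - [-0.276,-0.036,-0.512]
  rot:
    - [-0.0065,-0.2138,0.0117]
    - [-0.0065,-0.2138,0.0117]
    - [-0.0065,-0.2138,0.0117]
    - [-0.0065,-0.2138,0.0117]
    - [-0.0065,-0.2138,0.0117]
  claw: [42,42,42,42,42]

```text
time: 57.08
tool_pos: [419.2, 32.3, 219.4]
tcp_rot: [-3.141, -0.176, 1.628]
contact_force: [0.5, 0.1, -1.0]
grip_width: 42.0
```

Call:
servo_tool:
  slide:
    - [-0.622,-0.034,-0.211]
    - [-0.622,-0.034,-0.211]
    - [-0.622,-0.034,-0.211]
    - [-0.622,-0.034,-0.211]
    - [-0.622,-0.034,-0.211]
  rot:
    - [-0.0015,-0.0556,0.0167]
    - [-0.0015,-0.0556,0.0167]
    - [-0.0015,-0.0556,0.0167]
    - [-0.0015,-0.0556,0.0167]
    - [-0.0015,-0.0556,0.0167]
  claw: [42,42,42,42,42]

```text
time: 57.7
tool_pos: [419.7, -99.0, 239.1]
tcp_rot: [-3.14, -0.002, 1.572]
contact_force: [-0.0, 1.3, -0.0]
grip_width: 42.1
```

```bash
python3 chk.py -124 -62 0 62 124
python3 - <<'E'
from h import *
c=capture("scene");cv2.imwrite('pics/fin.png',cv2.resize(cv2.cvtColor(c["frame"],cv2.COLOR_RGB2BGR)[90:300,130:480],None,fx=2.2,fy=2.2,interpolation=cv2.INTER_CUBIC))
c=capture("top");W=cloud(c)
cv2.imwrite('pics/fint.png',cv2.resize(cv2.cvtColor(c["frame"],cv2.COLOR_RGB2BGR)[90:310,140:500],None,fx=2.2,fy=2.2,interpolation=cv2.INTER_CUBIC))
E
```

```text
top -124.0 590 ry@88 -121.6 yaw err 0.56 deg, elev 47.6 z@88 113.3 zmax 202
top -62.0 581 ry@88 -60.1 yaw err 0.25 deg, elev 47.6 z@88 114.0 zmax 200
top 0.0 571 ry@88 1.8 yaw err 0.21 deg, elev 47.8 z@88 114.7 zmax 201
top 62.0 567 ry@88 63.4 yaw err -0.10 deg, elev 47.7 z@88 115.2 zmax 200
top 124.0 403 ry@88 124.4 yaw err -0.81 deg, elev 47.0 z@88 112.2 zmax 202
scene -124.0 709 ry@88 -126.5 yaw err -0.30 deg, elev 47.6 z@88 113.7 zmax 199
scene -62.0 665 ry@88 -65.0 yaw err -0.46 deg, elev 47.4 z@88 113.3 zmax 199
scene 0.0 621 ry@88 -3.0 yaw err -0.38 deg, elev 47.5 z@88 113.1 zmax 200
scene 62.0 581 ry@88 58.7 yaw err -0.56 deg, elev 47.4 z@88 113.0 zmax 200
scene 124.0 335 ry@88 121.0 yaw err -0.35 deg, elev 47.1 z@88 111.2 zmax 197
```

View pics/fin.png

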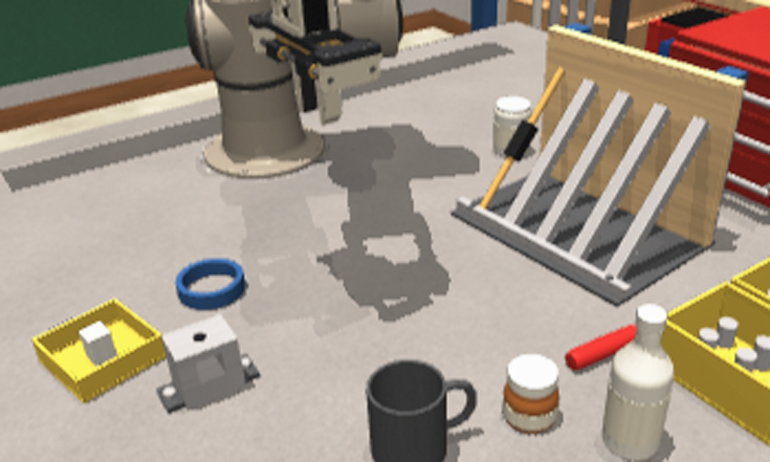

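View pics/fint.png

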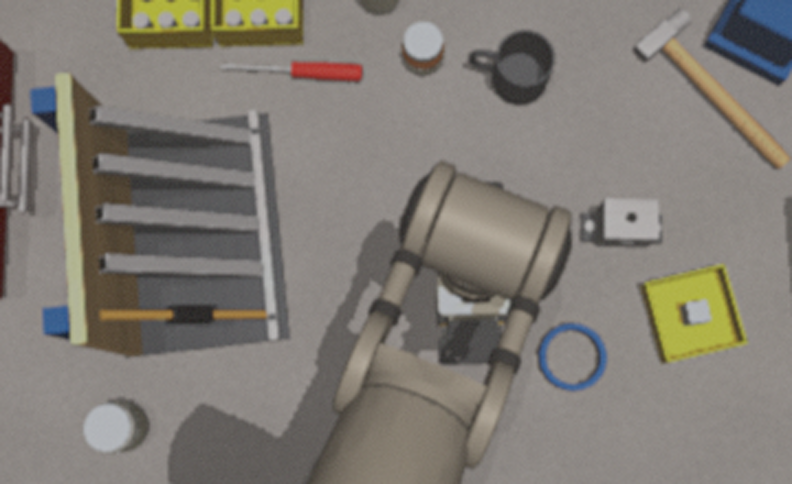

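Both views show the plug in the bin. The four bars and the drift lean side by side with their feet at the strip and tops on the board, and the other things have not moved.

```bash
python3 -c "
from plant import *
print(close_job())"
```

```text
the job is handed in; nothing more can be done
None
```

The job is done and handed in at about 58 s of the 210 s allowed.

- **Plug:** I pushed it out of the block with the drift, laid the drift down, and put the plug in the bin. It stands upright near the middle of the bin in the last pictures.
- **Rack:** All four bars were there. They and the drift now lean in the rack about 62 mm apart. In the last check their elevations measured 47.0–47.8° and they were within about 0.8° of square to the board. Feet are at the stop strip and tops rest on the board, with no contact from the robot.
- **Other things:** The jar, mug, can, tape and screwdriver look unmoved in the final pictures.
- **Disagreement:** The two cameras differ by about 3–5 mm on where each bar and the drift sit along the strip. This does not affect how they rest. No checks failed.

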